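# Replace and add strip fuses in a 24 V fuse block

## Robot

A 6-joint arm with a two-finger parallel gripper is mounted at the origin on the work surface. World frame = base frame: x ahead of the robot, y to its left, z up, the work surface at z = 0. Lengths are in m, angles in rad, forces in N, time in s.
With the tool pointing down it reaches from about 0.275 to 0.85 m from the base axis. Payload 5.2 kg.
Tool frame: the origin (TCP) lies between the finger pads; the fingertips stand 19 mm ahead of it and the grasp point (between the pads) is the TCP (finger_overhang is the distance from the TCP to the fingertips, in m); z points along the fingers, y is the direction in which the jaws open and shut (so a half turn about z gives the same grasp; the last joint's range is limited). The gripper opens to 85 mm and grips with 20 to 120 N. Pads are 22 mm wide; open, the fingers measure 114 mm over their backs; the gripper's body (76 mm by 85 mm) begins 54 mm behind the grasp point. The pads swing forward as they close: fully open they stand 13 mm farther back than shut.
Start: joints at [-1.458, 0.259, 1.535, -0, 1.348, -0.203], TCP at [0.171, -0.523, 0.25] pointing down, gripper open.
Joint ranges: [-3.14, 3.14], [-0.91, 2.08], [0.19, 2.58], [-1.22, 4.36], [0.22, 2.71], [-3.12, 3.12]. Speed limits (rad/s): [2.57, 2.57, 3.14, 3.14, 3.14, 3.14].

## Interface

Orientations are given as a unit quaternion [w, x, y, z].
In Python, from bench import * gives the robot as it stands. The module is installed in compiled form; this text tells all that it offers.
- The arm moves only by the tool step_arm, never from a script. Its argument "series" is a list of rows, each an object with "delta_pos": the shift along the tool's x, y, z in mm, a list of three; "twist": the turn about the tool's z in degrees. A call has 1 to 12 rows; each row shifts and turns the commanded pose from where the row before left it, along the tool's axes as they then stand; what a row does not reach is not made up. A row lasts 1/12 s, in which the tool goes at most 41.7 mm and 7.16 degrees, less where a joint would pass 70% of its speed; a pose out of reach is approached as far as the arm can. A call with a gripper value outside its range is refused whole. "gripper" is the opening, from 0 (shut) to 1 (fully open), set as the call begins (left out, the last holds). The fingers move at their own pace and stop on an object; the grip force is fixed at half the most. Time passes only in rows, so rows that do not move let the fingers close. It gives the time, the measured TCP pose, the force and the opening at its end, in the units of the state.
- read_state(): the state, without advancing time (a new reading comes with each control period).
- camera(name): name is "scene" or "side" or "wrist"; returns a dict with "img" (384x512x3 uint8, red, green, blue), "K" (3x3 intrinsics, pixels), "R" (3x3) and "t" (3): a world point X has camera coordinates R X + t. Camera axes: x right, y down, z forward; pixel columns grow to the right and rows downward; lengths in m; the calibration is good to about 2 mm. A picture is of the moment at which its call begins. There is no depth.
- finish_job(): hands the job in, once; it reports no verdict.
The state is a dict: "time_s": time; "q": joint angles; "qvel": joint speeds; "tau": joint torques, N m; "tool_pos": TCP position; "eef_rot": TCP orientation; "ft_force": force on the tool from outside, world axes, zero at the start; "ft_torque": the same for the moment, N m; "gripper_width": finger opening in m.
Only numpy, scipy, OpenCV 4.12 (cv2) and the standard library are available. Lean on these libraries where they do the work, as an engineer would, in place of code of your own. Each camera call takes 0.05 s, during which the arm holds its last target.

## Task

A strip fuse in the covered fuse block has blown: turn the battery selector to off (red dot) first, then pull the clear cover off and lay it aside on the bench, put the blown fuse in the scrap bin, and fit each new fuse lying on the bench over the two studs of the way that has a tag of its own colour, fully down on both. With all the new fuses in and the selector still off, press the cover back on the block just until both ends snap home, without forcing it, then turn the selector to both batteries (green dot). Leave the tin, spanner, headlamp and carton where they are.

Things in the scene. Friction and masses are not known exactly. Their poses are not given: they have to be found in the camera images.
- block: Four-way strip-fuse block fixed to the bench: black base plate 248 (x) x 126 (y) x 8 mm, origin at the centre of its underside, z up. The four ways lie at x = -72, -24, +24, +72 mm; a fuse in a way lies along y. A step on the plate, 190 x 80 mm, is the floor between the studs, 12 mm above the bench; the cover fits around it with 3 mm to spare, its rim on the plate.
- seat_level (a point): Point at the middle of the block, 22 mm above the bench: the height of the copper seats. Each way has two upright 8 mm steel studs, at y = -30 and +30 mm of the block, that rise from these seats to 38 mm above the bench, the last 4 mm tapering to 4 mm wide.
- catch_level (a point): Point at the middle of the block, 24.5 mm above the bench: the height of the noses of the two orange sprung catches that hold the cover. They stand at the block's ends (x = -106 and +106 mm), 40 mm wide, their tops 32 mm above the bench; they spring outwards by up to 5 mm.
- tag_red: Red colour tag 30 x 12 mm lying on the base plate's margin beside one of the four ways; origin at the centre of its underside, 8 mm above the bench, axes parallel to the block's. The middle of its way (midway between the two studs) is 55.5 mm from the tag along +y. Tags are in a different order each time.
- tag_blue: Blue colour tag 30 x 12 mm lying on the base plate's margin beside one of the four ways; origin at the centre of its underside, 8 mm above the bench, axes parallel to the block's. The middle of its way (midway between the two studs) is 55.5 mm from the tag along +y. Tags are in a different order each time.
- tag_yellow: Yellow colour tag 30 x 12 mm lying on the base plate's margin beside one of the four ways; origin at the centre of its underside, 8 mm above the bench, axes parallel to the block's. The middle of its way (midway between the two studs) is 55.5 mm from the tag along +y. Tags are in a different order each time.
- tag_green: Green colour tag 30 x 12 mm lying on the base plate's margin beside one of the four ways; origin at the centre of its underside, 8 mm above the bench, axes parallel to the block's. The middle of its way (midway between the two studs) is 55.5 mm from the tag along +y. Tags are in a different order each time.
- fuse_red: New strip fuse, 70 g: steel blade 84 x 22 x 3 mm with two 10 mm holes 30 mm either side of the middle, red body 34 x 20 x 16 mm with a pale window at the middle; same either way up or round. Origin at its very centre, x along its length; lies flat on the bench, centre 8 mm up. Home in its way (blade flat on both seats) the centre is 23.5 mm above the bench, x along the block's y.
- fuse_blue: New strip fuse, 70 g, may be absent: steel blade 84 x 22 x 3 mm with two 10 mm holes 30 mm either side of the middle, blue body 34 x 20 x 16 mm with a pale window at the middle; same either way up or round. Origin at its very centre, x along its length; lies flat on the bench, centre 8 mm up. Home in its way (blade flat on both seats) the centre is 23.5 mm above the bench, x along the block's y.
- fuse_yellow: New strip fuse, 70 g, may be absent: steel blade 84 x 22 x 3 mm with two 10 mm holes 30 mm either side of the middle, yellow body 34 x 20 x 16 mm with a pale window at the middle; same either way up or round. Origin at its very centre, x along its length; lies flat on the bench, centre 8 mm up. Home in its way (blade flat on both seats) the centre is 23.5 mm above the bench, x along the block's y.
- fuse_green: New strip fuse, 70 g, may be absent: steel blade 84 x 22 x 3 mm with two 10 mm holes 30 mm either side of the middle, green body 34 x 20 x 16 mm with a pale window at the middle; same either way up or round. Origin at its very centre, x along its length; lies flat on the bench, centre 8 mm up. Home in its way (blade flat on both seats) the centre is 23.5 mm above the bench, x along the block's y.
- fuse_blown: The blown strip fuse: same shape, size and axes as the new ones, but with a burnt dark body and two thin red bands. At the start it sits home on the two studs of the red-tagged way, its centre 23.5 mm above the bench.
- cover: Clear box-shaped cover of the block, open below, about 180 g: 202 (x) x 92 (y) x 39 mm, 3 mm walls. Origin at the centre of its rim plane, z up. It starts snapped on the block. It goes on with its x along the block's x, either way round, centred over the block. Home, its rim rests on the base plate and its origin is 8 mm above the bench.
- cover_grip (a point): Middle of the orange grip rib on the cover, 51 mm above its rim; the rib is 14 mm thick (cover x), 52 mm long (cover y), and spans 39 to 63 mm above the rim. Laid on, the cover stops on the catches 8 mm too high; about 12 to 22 N straight down on the rib pushes both ends past them, then it drops home and is held. A straight pull of 10 to 16 N takes it off.
- selector_base: Battery selector box fixed to the bench, 100 x 100 x 40 mm, olive; origin at the centre of its underside. On its top are three dots 43 mm from the middle: red (off) in the box's +x direction, yellow (one battery) 0.7 rad clockwise of it seen from above, green (both batteries) 1.4 rad clockwise.
- selector (a joint): Angle of the red selector knob in rad, growing clockwise seen from above: 0 = white pointer at the red dot (off), 0.7 = yellow (one battery), 1.4 = green (both batteries). It clicks into these three positions (about 0.1 N m to leave one) and stops a little beyond the end ones. It starts at yellow or green.
- selector_grip (a point): Point on the knob's turning axis in the upper half of its grip bar, 69 mm above the bench; it turns with the knob, its x axis pointing along the bar to the end with the white pointer line. The bar is 52 mm long (x), 14 mm thick (y) and spans 51 to 77 mm above the bench; the round skirt below it is 54 mm across.
- scrap_bin: Grey open scrap bin fixed to the bench, 150 (x) x 120 (y) x 50 mm, 4 mm walls; origin at the centre of its underside.
- grease_tin: Bystander: grease tin 72 mm across, 70 mm tall; origin at the centre of its underside.
- spanner: Bystander: steel spanner 170 mm long lying flat.
- headlamp: Bystander: headlamp 176 mm across, 74 mm tall, resting on its back; origin at the centre of its underside.
- fuse_carton: Bystander: small cardboard carton 110 x 80 x 50 mm.

How it is judged:
On the way, in this order (a step that is already met when the one before it is completed fails the run):
1. the selector is at off (red dot) (value of joint selector below 0.15 rad), for 0.3 s.
2. with the selector at off, every new fuse is fully home on both studs of the way with its colour tag (value of joint selector below 0.15 rad and x of fuse_red in the frame of tag_red between -0.004 and 0.004 m and y of fuse_red in the frame of tag_red between 0.0515 and 0.0595 m and z of fuse_red in the frame of tag_red below 0.018 m and angle between the x axis of fuse_red and the y axis of tag_red, either way round below 0.08 rad and x of fuse_blue in the frame of tag_blue between -0.004 and 0.004 m and y of fuse_blue in the frame of tag_blue between 0.0515 and 0.0595 m and z of fuse_blue in the frame of tag_blue below 0.018 m and angle between the x axis of fuse_blue and the y axis of tag_blue, either way round below 0.08 rad and x of fuse_yellow in the frame of tag_yellow between -0.004 and 0.004 m and y of fuse_yellow in the frame of tag_yellow between 0.0515 and 0.0595 m and z of fuse_yellow in the frame of tag_yellow below 0.018 m and angle between the x axis of fuse_yellow and the y axis of tag_yellow, either way round below 0.08 rad and x of fuse_green in the frame of tag_green between -0.004 and 0.004 m and y of fuse_green in the frame of tag_green between 0.0515 and 0.0595 m and z of fuse_green in the frame of tag_green below 0.018 m and angle between the x axis of fuse_green and the y axis of tag_green, either way round below 0.08 rad), for 0.3 s.
3. with the selector still at off, the cover is snapped home over the fuses (value of joint selector below 0.15 rad and x of cover in the frame of block between -0.005 and 0.005 m and y of cover in the frame of block between -0.005 and 0.005 m and z of cover in the frame of block below 0.0105 m and angle between cover's own z axis and vertical below 0.03 rad), for 0.3 s.
At the end, for the whole second after the job is handed in: Every new fuse sits home on both studs of its own colour's way (centre within 4 mm, blade down to within 2.5 mm of the seats), the blown fuse rests in the scrap bin, the cover is snapped home (within 5 mm sideways, 2.5 mm in height, level) and the selector is within 0.15 rad of the green dot (value of joint selector between 1.25 and 1.55 rad and x of fuse_red in the frame of tag_red between -0.004 and 0.004 m and y of fuse_red in the frame of tag_red between 0.0515 and 0.0595 m and z of fuse_red in the frame of tag_red below 0.018 m and angle between the x axis of fuse_red and the y axis of tag_red, either way round below 0.08 rad and x of fuse_blue in the frame of tag_blue between -0.004 and 0.004 m and y of fuse_blue in the frame of tag_blue between 0.0515 and 0.0595 m and z of fuse_blue in the frame of tag_blue below 0.018 m and angle between the x axis of fuse_blue and the y axis of tag_blue, either way round below 0.08 rad and x of fuse_yellow in the frame of tag_yellow between -0.004 and 0.004 m and y of fuse_yellow in the frame of tag_yellow between 0.0515 and 0.0595 m and z of fuse_yellow in the frame of tag_yellow below 0.018 m and angle between the x axis of fuse_yellow and the y axis of tag_yellow, either way round below 0.08 rad and x of fuse_green in the frame of tag_green between -0.004 and 0.004 m and y of fuse_green in the frame of tag_green between 0.0515 and 0.0595 m and z of fuse_green in the frame of tag_green below 0.018 m and angle between the x axis of fuse_green and the y axis of tag_green, either way round below 0.08 rad and x of fuse_blown in the frame of scrap_bin between -0.072 and 0.072 m and y of fuse_blown in the frame of scrap_bin between -0.057 and 0.057 m and z of fuse_blown in the frame of scrap_bin below 0.045 m and x of cover in the frame of block between -0.005 and 0.005 m and y of cover in the frame of block between -0.005 and 0.005 m and z of cover in the frame of block below 0.0105 m and angle between cover's own z axis and vertical below 0.03 rad and linear speed of each of cover, fuse_blown below 0.02 m/s); the robot touches nothing.
It fails at once if the cover is off the block while the selector is not at off (value of joint selector above 0.35 rad and (z of cover in the frame of block above 0.03 m or horizontal distance between cover and block above 0.03 m)).
It fails at once if the cover is forced onto the block with more than 70 N (contact force between cover and block above 70 N).
It fails at once if the tin, spanner, headlamp or carton is moved more than 3 cm (distance of any of grease_tin, spanner, headlamp, fuse_carton from where it was at the start of the episode above 0.03 m).
Of fuse_blue, fuse_yellow, fuse_green only 1 to 3 are there at a start; the rules pass over those that are not, and their reading is None.
At some moment in a run one of fuse_red, fuse_blue, fuse_yellow, fuse_green may be knocked a few centimetres aside while the robot is not near it.
Once in a run the grip may slacken for a moment while it holds something.
It also fails if it takes over 210 s, if anything falls off the work surface, if the arm or the gripper's body presses on something with over 40 N, if the wrist force passes 120 N, or if a joint passes its speed limit or range.

## Working session

There is one attempt and no reset: what is moved stays moved. The work goes in short steps, Python scripts to look and compute and a tool call to move; the robot and the scene stay as the last step left them, time stands still between calls to the robot, and variables do not carry over. Pictures are saved under pics/ and viewed, and the job is handed in when it is done.

Besides the shell and the picture viewer there is one more tool, called after ">>>" as name(argument=value, ...) on one line, values as JSON. step_arm: Moves the arm, as the interface text tells. Its arguments: {"type":"object","properties":{"series":{"type":"array","items":{"type":"object","properties":{"delta_pos":{"type":"array","items":{"type":"number"}},"twist":{"type":"number"}}}},"gripper":{"type":"number"}},"required":["series"]}

```bash
mkdir -p pics; ls
python3 - <<'E'
from bench import *
import cv2, numpy as np
s=read_state(); print(s)
for n in ["scene","side","wrist"]:
    c=camera(n); cv2.imwrite(f"pics/{n}0.png",c["img"][:,:,::-1]); print(n,c["K"].tolist(),np.round(c["R"],3).tolist(),c["t"], (-c["R"].T@c["t"]))
E
```

```text
pics
{'time_s': 0.0, 'q': array([-1.45781137e+00,  2.59338194e-01,  1.53609229e+00,  1.57577891e-05,
        1.34800031e+00, -2.02800256e-01]), 'qvel': array([-1.92469340e-03,  1.53024398e-05,  3.28771280e-04,  1.46440757e-03,
       -2.01371785e-05, -8.66543022e-04]), 'tau': array([-1.89944158e-04, -4.46031618e+01, -2.90571910e+01, -4.88863370e-04,
        1.11907837e-02,  3.91941933e-05]), 'tool_pos': array([ 0.17077966, -0.52229153,  0.24947355]), 'eef_rot': array([-9.17800802e-04,  9.87560695e-01,  1.57235587e-01,  4.89343097e-05]), 'ft_force': array([-0.31460296, -0.75097846,  0.16251784]), 'ft_torque': array([-0.01802243,  0.04277063, -0.05740355]), 'gripper_width': 0.08542245668764119}
scene [[432.9769262310479, 0.0, 254.4524889498573], [0.0, 432.9769262310479, 192.48059580777615], [0.0, 0.0, 1.0]] [[0.679, 0.735, -0.007], [0.595, -0.555, -0.581], [-0.431, 0.39, -0.814]] [-0.37278239 -0.30432991  1.84824493] [ 1.23010768 -0.61617304  1.32467302]
side [[462.67862644598296, 0.0, 256.1936504833546], [0.0, 462.67862644598296, 190.90021604717222], [0.0, 0.0, 1.0]] [[-0.99, -0.143, 0.015], [-0.104, 0.647, -0.756], [0.098, -0.749, -0.655]] [0.56506023 0.1066198  1.39731713] [0.43290679 1.05855838 0.98752309]
wrist [[286.2651492214029, 0.0, 255.64157447876204], [0.0, 286.2651492214029, 188.2113762316005], [0.0, 0.0, 1.0]] [[0.312, -0.95, -0.0], [-0.912, -0.299, 0.282], [-0.268, -0.088, -0.959]] [-0.54925394 -0.03612031  0.37939368] [ 0.24006068 -0.49947153  0.37392939]
```

View pics/scene0.png

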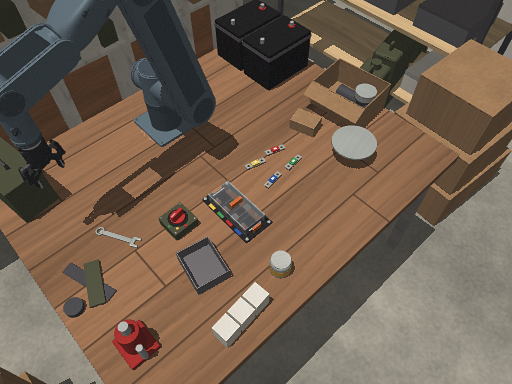

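View pics/side0.png

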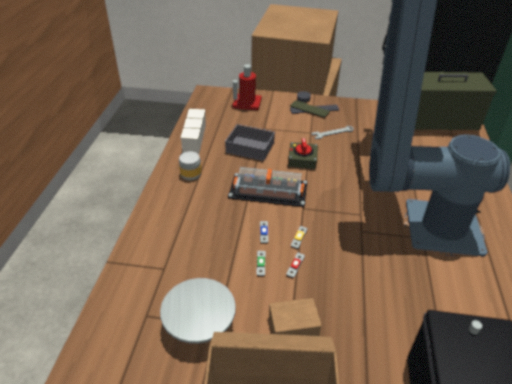

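View pics/wrist0.png

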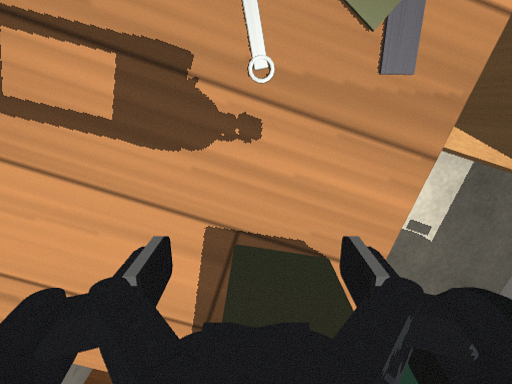

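All four new fuses are present: red (275,150), yellow (255,163), blue (273,180) and green (293,162) in the scene view. The block is at (237,210), the selector at (178,218) and the bin at (204,265). Next I'll get rough positions by ray casting.

```bash
cat > h.py <<'E'
from bench import *
import cv2, numpy as np
from scipy.spatial.transform import Rotation as Ro
def ray(c,u,v,z):
    K,R,t=np.array(c["K"]),np.array(c["R"]),np.array(c["t"])
    C=-R.T@t; d=R.T@np.linalg.solve(K,np.array([u,v,1.]))
    s=(z-C[2])/d[2]; return C+s*d
def proj(c,X):
    p=np.array(c["K"])@(np.array(c["R"])@np.array(X)+np.array(c["t"])); return p[:2]/p[2]
def save(c,n,f=None):
    im=c["img"][:,:,::-1]
    if f: im=cv2.resize(im[f[1]:f[3],f[0]:f[2]],None,fx=f[4],fy=f[4],interpolation=cv2.INTER_CUBIC)
    cv2.imwrite("pics/"+n,im)
def tri(c1,p1,c2,p2):
    P=[np.array(c["K"])@np.hstack([c["R"],np.array(c["t"]).reshape(3,1)]) for c in(c1,c2)]
    X=cv2.triangulatePoints(P[0],P[1],np.array(p1,float).reshape(2,1),np.array(p2,float).reshape(2,1)); return (X[:3]/X[3]).ravel()
def R_tool(s=None):
    s=s or read_state(); w,x,y,z=s["eef_rot"]; return Ro.from_quat([x,y,z,w]).as_matrix()
def yaw(s=None):  # world angle of tool x axis (deg)
    R=R_tool(s); return np.degrees(np.arctan2(R[1,0],R[0,0]))
def go(target,ang=None):
    """delta in tool frame mm & twist deg so the tool x axis (mod 180) points to ang"""
    s=read_state();R=R_tool(s); d=R.T@(np.array(target)-s["tool_pos"])*1000
    tw=None
    if ang is not None:
        e=(ang-yaw(s)+90)%180-90; tw=-e   # tool z down: twist + = clockwise
    print("pos",np.round(s["tool_pos"]*1000,1),"yaw",round(yaw(s),1),"d_tool",np.round(d,1),"twist",tw and round(tw,1),"q",np.round(s["q"],2),"F",np.round(s["ft_force"],1),"w",round(s["gripper_width"],4),"t",round(s["time_s"],2))
    return d,tw
E
python3 - <<'E'
from h import *
c=camera("scene"); d=camera("side")
for n,p,q,z in [("red",(275,150),(296,265),.008),("yel",(255,163),(299,237),.008),("blue",(273,180),(264,232),.008),("green",(293,162),(261,263),.008),("block",(236,203),(269,175),.06),("sel",(178,216),(304,146),.07),("bin",(204,265),(250,143),.03),("tin",(281,256),(190,160),.07),("span",(118,238),(333,132),.005),("carton",(306,116),(295,317),.05),("lamp",(355,145),(198,308),.074)]:
    print(n,np.round(ray(c,*p,z)[:2],3),np.round(ray(d,*q,z)[:2],3))
save(c,"s1.png",(130,130,310,310,4)); 
go([.4,-.1,.35],0)
E
```

```text
red [0.436 0.218] [0.428 0.227]
yel [0.43  0.113] [0.428 0.121]
blue [0.539 0.106] [0.531 0.117]
green [0.528 0.226] [0.524 0.235]
block [ 0.55  -0.088] [ 0.543 -0.086]
sel [ 0.46  -0.274] [ 0.443 -0.249]
bin [ 0.647 -0.315] [ 0.636 -0.293]
tin [ 0.809 -0.123] [ 0.806 -0.109]
span [ 0.35  -0.465] [ 0.34  -0.452]
carton [0.415 0.414] [0.419 0.421]
lamp [0.667 0.418] [0.644 0.447]
pos [ 170.8 -522.6  249.9] yaw 18.1 d_tool [ 349.1 -330.6  -99.8] twist 18.1 q [-1.46  0.26  1.54 -0.    1.35 -0.2 ] F [ 0.6 -0.1 -0.4] w 0.0857 t 0.25
```

View pics/s1.png

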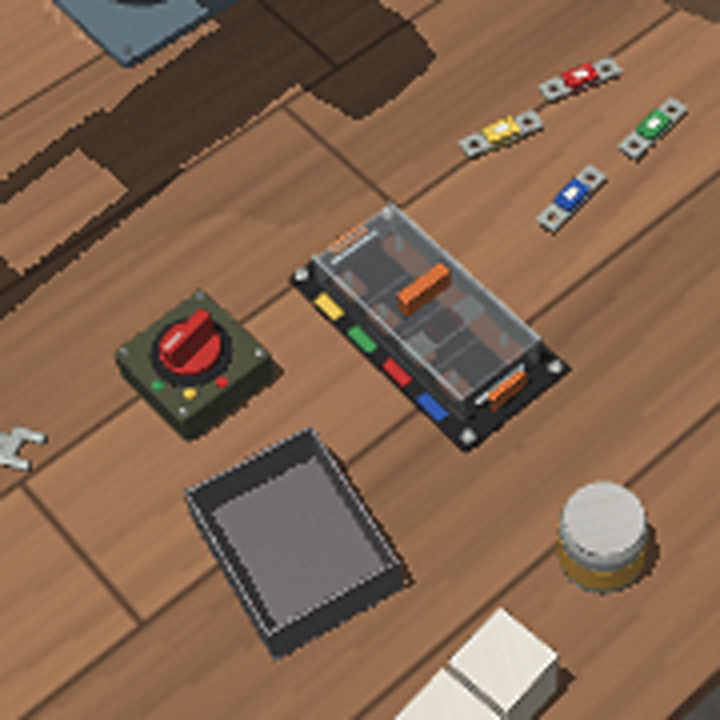

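The tag order along the block's +x is yellow, green, red, blue. The selector pointer looks to be at green. I'll move over the selector and block for a wrist view.

Run:
```python
from h import *
go([.48,-.2,.30],0)
```

```text
pos [ 170.8 -522.6  249.9] yaw 18.1 d_tool [ 394.1 -210.6  -49.9] twist 18.1 q [-1.46  0.26  1.54 -0.    1.35 -0.2 ] F [ 0.6 -0.1 -0.4] w 0.0857 t 0.25
```

>>> step_arm(series=[{"delta_pos": [33, -17.5, -4]}, {"delta_pos": [33, -17.5, -4]}, {"delta_pos": [33, -17.5, -4]}, {"delta_pos": [33, -17.5, -4]}, {"delta_pos": [33, -17.5, -4]}, {"delta_pos": [33, -17.5, -4]}, {"delta_pos": [33, -17.5, -4]}, {"delta_pos": [33, -17.5, -4]}, {"delta_pos": [33, -17.5, -4]}, {"delta_pos": [33, -17.5, -4]}, {"delta_pos": [33, -17.5, -4]}, {"delta_pos": [31, -18, -6]}])

```text
$.series[0]: bad value
```

>>> step_arm(series=[{"twist": 6}, {"twist": 6}, {"twist": 6}, {}, {}])

```text
$.series[0]: bad value
```

Run:
```python
from h import *
go([.48,-.2,.30],0)
c=camera("wrist"); save(c,"w1.png");
```

```text
pos [ 170.8 -522.6  249.9] yaw 18.1 d_tool [ 394.1 -210.6  -49.9] twist 18.1 q [-1.46  0.26  1.54 -0.    1.35 -0.2 ] F [ 0.6 -0.1 -0.4] w 0.0857 t 0.25
```

View pics/w1.png

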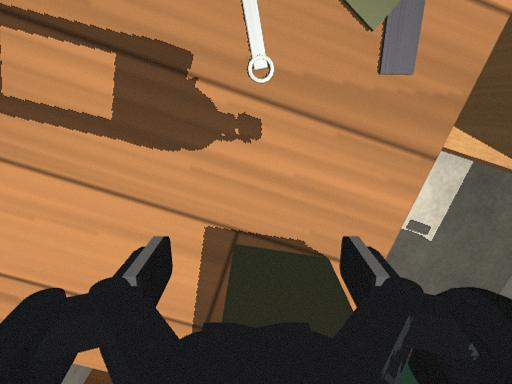

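>>> step_arm(series=[{"delta_pos": [33, -17.5, -4], "twist": 0}, {"delta_pos": [33, -17.5, -4], "twist": 0}, {"delta_pos": [33, -17.5, -4], "twist": 0}, {"delta_pos": [33, -17.5, -4], "twist": 0}, {"delta_pos": [33, -17.5, -4], "twist": 0}, {"delta_pos": [33, -17.5, -4], "twist": 0}, {"delta_pos": [33, -17.5, -4], "twist": 0}, {"delta_pos": [33, -17.5, -4], "twist": 0}, {"delta_pos": [33, -17.5, -4], "twist": 0}, {"delta_pos": [33, -17.5, -4], "twist": 0}, {"delta_pos": [33, -17.5, -4], "twist": 0}, {"delta_pos": [31, -18, -6], "twist": 0}])

```text
time_s: 1.3
tool_pos: [0.481, -0.1985, 0.3003]
eef_rot: [-0.0, 0.988, 0.157, -0.0]
ft_force: [0.2, -0.9, -0.4]
gripper_width: 0.0854
```

>>> step_arm(series=[{"delta_pos": [0, 0, 0], "twist": 6}, {"delta_pos": [0, 0, 0], "twist": 6}, {"delta_pos": [0, 0, 0], "twist": 6}, {"delta_pos": [0, 0, 0], "twist": 0}, {"delta_pos": [0, 0, 0], "twist": 0}])

```text
time_s: 1.72
tool_pos: [0.48, -0.2002, 0.3002]
eef_rot: [-0.0, 1.0, 0.002, -0.0]
ft_force: [0.6, -0.0, 0.1]
gripper_width: 0.0851
```

Run:
```python
from h import *
go([.48,-.2,.30],0)
c=camera("wrist"); save(c,"w1.png");
```

```text
pos [ 480.  -200.2  300.2] yaw 0.3 d_tool [ 0.  -0.2  0.2] twist 0.3 q [-0.61  0.17  1.52  0.    1.45  0.96] F [ 0.6 -0.   0.1] w 0.0851 t 1.72
```

View pics/w1.png

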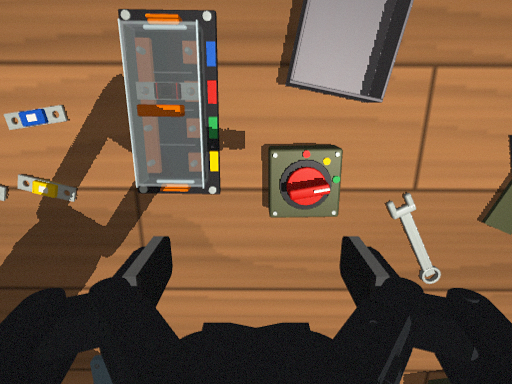

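The wrist view is clear. The block spans (120-218, 10-193) with its tags on the right, which is world -y. The selector box is centred at (305,183) with the pointer at the green dot (336,180). The red dot is at (306,155). Now I'll measure these.

```bash
cat >> h.py <<'E'
HSV={"red":[(0,150,90,6,255,255),(172,150,90,180,255,255)],"yellow":[(24,150,110,33,255,255)],"green":[(50,120,60,85,255,255)],"blue":[(108,140,70,125,255,255)]}
def blobs(c,col,lo=8,roi=None):
    h=cv2.cvtColor(c["img"],cv2.COLOR_RGB2HSV); m=np.zeros(h.shape[:2],np.uint8)
    for r in HSV[col]: m|=cv2.inRange(h,r[:3],r[3:])
    if roi: mm=np.zeros_like(m); mm[roi[1]:roi[3],roi[0]:roi[2]]=1; m*=mm
    n,l,s,ce=cv2.connectedComponentsWithStats(m)
    return [(s[i,4],ce[i],s[i,:4]) for i in range(1,n) if s[i,4]>=lo]
E
python3 - <<'E'
from h import *
c=camera("wrist")
for col in HSV:
    for b in blobs(c,col): print(col,b[0],np.round(b[1],1),b[2], "z8",np.round(ray(c,*b[1],.009)[:2],4),"z40",np.round(ray(c,*b[1],.041)[:2],4))
save(c,"w1s.png",(260,130,350,230,6)); save(c,"w1b.png",(110,0,230,200,3))
E
```

```text
red 232 [211.6  91.3] [207  80  10  24] z8 [ 0.5691 -0.139 ] z40 [ 0.5679 -0.1437]
red 44 [306.  153.5] [303 150   7   8] z8 [ 0.4838 -0.2737] z40 [ 0.4891 -0.268 ]
red 1124 [306.  185.6] [287 167  43  39] z8 [ 0.4349 -0.2764] z40 [ 0.444  -0.2705]
yellow 157 [213.5 160.7] [210 151   8  20] z8 [ 0.4723 -0.1382] z40 [ 0.4785 -0.1429]
yellow 41 [326.2 161. ] [323 158   7   7] z8 [ 0.4728 -0.3042] z40 [ 0.479  -0.2961]
yellow 165 [ 42.1 188.3] [ 32 181  23  16] z8 [0.4284 0.1225] z40 [0.438  0.0977]
green 195 [212.5 126.8] [208 117  10  22] z8 [ 0.5212 -0.1385] z40 [ 0.5236 -0.1432]
green 41 [335.8 179. ] [333 176   7   7] z8 [ 0.4455 -0.3205] z40 [ 0.4538 -0.3112]
blue 250 [210.5  53.2] [206  41  10  26] z8 [ 0.6171 -0.1393] z40 [ 0.6121 -0.144 ]
blue 286 [ 33.5 117. ] [ 19 109  29  17] z8 [0.5333 0.1131] z40 [0.5348 0.0891]
```

View pics/w1s.png

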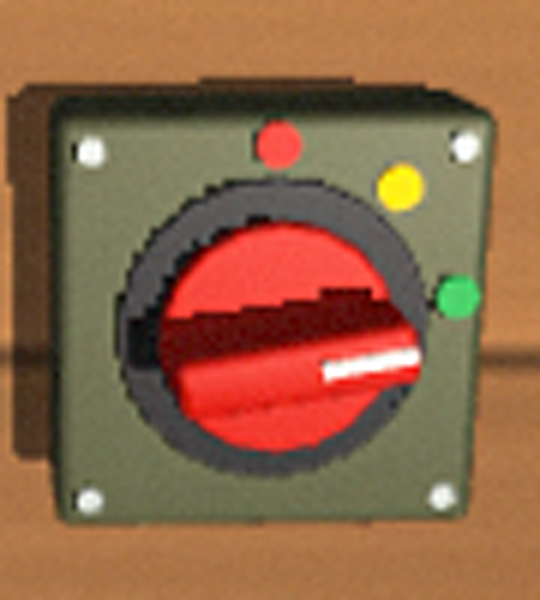

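View pics/w1b.png

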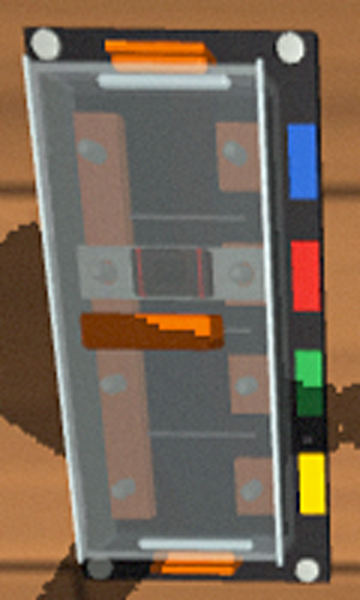

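>>> step_arm(series=[{"delta_pos": [-17, 34, 0], "twist": 0}, {"delta_pos": [-17, 34, 0], "twist": 0}, {"delta_pos": [0, 0, 15], "twist": 6.7}, {"delta_pos": [0, 0, 15], "twist": 6.7}, {"delta_pos": [0, 0, 15], "twist": 6.7}, {"delta_pos": [0, 0, 15], "twist": 6.7}, {"delta_pos": [0, 0, 15], "twist": 6.7}, {"delta_pos": [0, 0, 15], "twist": 6.7}, {"delta_pos": [0, 0, 15], "twist": 6.7}, {"delta_pos": [0, 0, 15], "twist": 6.7}, {"delta_pos": [0, 0, 15], "twist": 6.7}, {"delta_pos": [0, 0, 15], "twist": 6.7}])

```text
time_s: 2.82
tool_pos: [0.4459, -0.2687, 0.1497]
eef_rot: [-0.0, 0.833, -0.553, 0.0]
ft_force: [-0.3, -0.1, 0.1]
gripper_width: 0.0855
```

>>> step_arm(series=[{"delta_pos": [0, 0, 15], "twist": 6.7}, {"delta_pos": [0, 0, 15], "twist": 6.7}, {"delta_pos": [0, 0, 0], "twist": 0}, {"delta_pos": [0, 0, 0], "twist": 0}])

```text
time_s: 3.15
tool_pos: [0.4456, -0.2683, 0.1199]
eef_rot: [-0.0, 0.766, -0.643, -0.001]
ft_force: [0.1, -0.1, 0.4]
gripper_width: 0.0858
```

Run:
```python
from h import *
go([.4462,-.2684,.072],-80.5)
c=camera("wrist"); save(c,"w2.png");
```

```text
pos [ 445.6 -268.3  119.9] yaw -80.1 d_tool [ 0.3 -0.7 47.9] twist 0.4 q [-0.76  0.33  1.78  0.    1.03  2.21] F [ 0.1 -0.1  0.4] w 0.0858 t 3.15
```

View pics/w2.png

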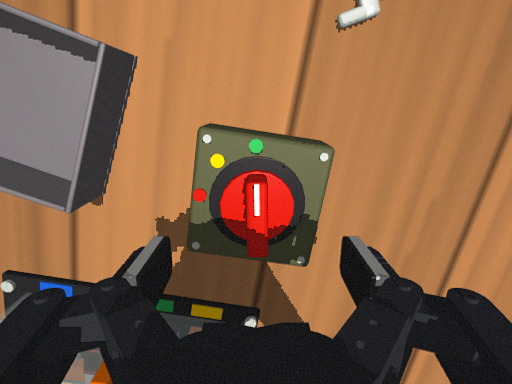

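The bar (256,175-255) lies along tool x and is centred between the jaws. Next: descend and grip.

>>> step_arm(series=[{"delta_pos": [0, 0, 16], "twist": 0}, {"delta_pos": [0, 0, 16], "twist": 0}, {"delta_pos": [0, 0, 10], "twist": 0}, {"delta_pos": [0, 0, 5], "twist": 0}])

```text
time_s: 3.53
tool_pos: [0.446, -0.2684, 0.073]
eef_rot: [-0.0, 0.765, -0.644, -0.0]
ft_force: [0.4, 0.2, 0.2]
gripper_width: 0.0856
```

>>> step_arm(series=[{"delta_pos": [0, 0, 0], "twist": 0}, {"delta_pos": [0, 0, 0], "twist": 0}, {"delta_pos": [0, 0, 0], "twist": 0}, {"delta_pos": [0, 0, 0], "twist": 0}, {"delta_pos": [0, 0, 0], "twist": 0}, {"delta_pos": [0, 0, 0], "twist": 0}, {"delta_pos": [0, 0, 0], "twist": 0}, {"delta_pos": [0, 0, 0], "twist": 0}], gripper=0)

```text
time_s: 4.2
tool_pos: [0.445, -0.2687, 0.0741]
eef_rot: [0.001, 0.765, -0.644, -0.001]
ft_force: [-5.9, -1.0, 7.7]
gripper_width: 0.0129
```

>>> step_arm(series=[{"delta_pos": [0, 0, 0], "twist": -6.7}, {"delta_pos": [0, 0, 0], "twist": -6.7}, {"delta_pos": [0, 0, 0], "twist": -6.7}, {"delta_pos": [0, 0, 0], "twist": -6.7}, {"delta_pos": [0, 0, 0], "twist": -6.7}, {"delta_pos": [0, 0, 0], "twist": -6.7}, {"delta_pos": [0, 0, 0], "twist": -6.7}, {"delta_pos": [0, 0, 0], "twist": -6.7}, {"delta_pos": [0, 0, 0], "twist": -6.7}, {"delta_pos": [0, 0, 0], "twist": -6.7}, {"delta_pos": [0, 0, 0], "twist": -6.7}, {"delta_pos": [0, 0, 0], "twist": -6.7}])

```text
time_s: 5.2
tool_pos: [0.4448, -0.2688, 0.0741]
eef_rot: [0.0, 1.0, 0.004, -0.001]
ft_force: [-7.4, -1.6, 7.1]
gripper_width: 0.0128
```

>>> step_arm(series=[{"delta_pos": [0, 0, 0], "twist": -1}, {"delta_pos": [0, 0, 0], "twist": 0}, {"delta_pos": [0, 0, 0], "twist": 0}, {"delta_pos": [0, 0, 0], "twist": 0}])

```text
time_s: 5.53
tool_pos: [0.4448, -0.2688, 0.0741]
eef_rot: [0.0, 1.0, 0.01, -0.001]
ft_force: [-6.3, -0.2, 7.3]
gripper_width: 0.0126
```

>>> step_arm(series=[{"delta_pos": [0, 0, 0], "twist": 0}, {"delta_pos": [0, 0, 0], "twist": 0}, {"delta_pos": [0, 0, 0], "twist": 0}, {"delta_pos": [0, 0, 0], "twist": 0}, {"delta_pos": [0, 0, -20], "twist": 0}, {"delta_pos": [0, 0, -30], "twist": 0}, {"delta_pos": [0, 0, -40], "twist": 0}, {"delta_pos": [0, 0, 0], "twist": 0}], gripper=1)

```text
time_s: 6.2
tool_pos: [0.4494, -0.271, 0.1702]
eef_rot: [0.004, 1.0, 0.01, 0.004]
ft_force: [1.5, -0.6, 0.4]
gripper_width: 0.0855
```

Run:
```python
from h import *
c=camera("wrist"); save(c,"w3.png"); 
go([.545,-.083,.2],0)
for col in HSV:
    for b in blobs(c,col): print(col,b[0],np.round(b[1],1),b[2], "z8",np.round(ray(c,*b[1],.009)[:2],4),"z40",np.round(ray(c,*b[1],.041)[:2],4))
```

```text
pos [ 448.4 -270.3  167.4] yaw 1.1 d_tool [ 100.4 -185.2  -33.1] twist 1.1 q [-0.76  0.28  1.72  0.    1.13  0.8 ] F [-0.1 -0.4  0. ] w 0.0853 t 6.25
red 536 [111.7  48.9] [103  30  18  38] z8 [ 0.569  -0.1387] z40 [ 0.5636 -0.1531]
red 108 [251.9 144.5] [247 139  11  12] z8 [ 0.4849 -0.2675] z40 [ 0.4889 -0.2676]
red 2745 [252.  195.6] [223 164  59  69] z8 [ 0.4316 -0.2686] z40 [ 0.4416 -0.2685]
yellow 283 [122.3 155.2] [115 140  15  30] z8 [ 0.4717 -0.138 ] z40 [ 0.4772 -0.1525]
yellow 95 [283.2 155.9] [278 151  11  11] z8 [ 0.474  -0.2993] z40 [ 0.4793 -0.2958]
green 433 [117.3 104. ] [110  88  16  33] z8 [ 0.5209 -0.1384] z40 [ 0.5209 -0.1529]
green 94 [298.1 183.6] [293 179  11  10] z8 [ 0.4455 -0.3161] z40 [ 0.4539 -0.3107]
blue 134 [107.2   4. ] [100   0  16   9] z8 [ 0.6048 -0.1389] z40 [ 0.5955 -0.1533]
```

View pics/w3.png

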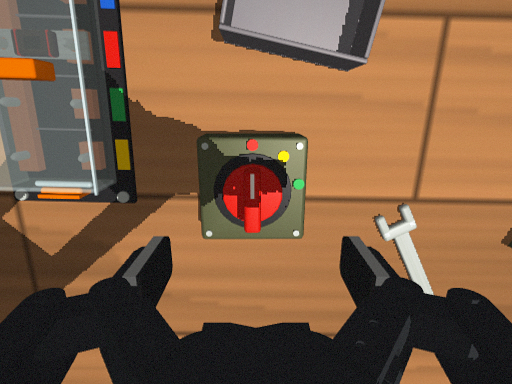

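The selector pointer (252,185) now lines up with the red dot (252,144). Next I'll go over the block with yaw about +90.

>>> step_arm(series=[{"delta_pos": [17, -31, -5], "twist": 0}, {"delta_pos": [17, -31, -5], "twist": 0}, {"delta_pos": [17, -31, -5], "twist": 0}, {"delta_pos": [17, -31, -5], "twist": 0}, {"delta_pos": [16, -31, -5], "twist": 0}, {"delta_pos": [16, -30, -5], "twist": 0}, {"delta_pos": [0, 0, 0], "twist": -6.9}, {"delta_pos": [0, 0, 0], "twist": -6.9}, {"delta_pos": [0, 0, 0], "twist": -6.9}, {"delta_pos": [0, 0, 0], "twist": -6.9}, {"delta_pos": [0, 0, 0], "twist": -6.9}, {"delta_pos": [0, 0, 0], "twist": -6.9}])

```text
time_s: 7.25
tool_pos: [0.542, -0.0811, 0.1919]
eef_rot: [-0.001, 0.931, 0.365, -0.001]
ft_force: [-0.7, 0.4, -0.6]
gripper_width: 0.0853
```

>>> step_arm(series=[{"delta_pos": [0, 0, 0], "twist": -6.9}, {"delta_pos": [0, 0, 0], "twist": -6.9}, {"delta_pos": [0, 0, 0], "twist": -6.9}, {"delta_pos": [0, 0, 0], "twist": -6.9}, {"delta_pos": [0, 0, 0], "twist": -6.9}, {"delta_pos": [0, 0, 0], "twist": -6.9}, {"delta_pos": [0, 0, 0], "twist": -5.7}, {"delta_pos": [0, 0, 0], "twist": 0}, {"delta_pos": [0, 0, 0], "twist": 0}])

```text
time_s: 8.0
tool_pos: [0.5421, -0.0813, 0.1923]
eef_rot: [-0.001, 0.711, 0.704, -0.0]
ft_force: [-0.0, 0.0, 0.3]
gripper_width: 0.0852
```

Run:
```python
from h import *
c=camera("wrist"); save(c,"w4.png"); 
go([.5453,-.083,.07],89.6)
for col in HSV:
    for b in blobs(c,col): print(col,b[0],np.round(b[1],1),b[2], "z8",np.round(ray(c,*b[1],.009)[:2],4))
```

```text
pos [542.2 -81.4 192.5] yaw 89.4 d_tool [ -1.7   3.2 122.5] twist -0.2 q [-0.35  0.3   1.62  0.    1.22 -0.34] F [ 0.4 -0.4 -0.2] w 0.0853 t 8.05
red 336 [179.8 327. ] [166 319  29  19] z8 [ 0.4419 -0.288 ]
```

View pics/w4.png

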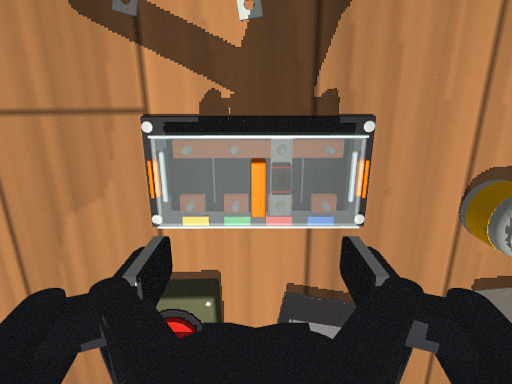

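Run:
```python
from h import *
c=camera("wrist")
h=cv2.cvtColor(c["img"],cv2.COLOR_RGB2HSV); m=cv2.inRange(h,(8,215,120),(20,255,255)); m[:100]=0;m[240:]=0
n,l,s,ce=cv2.connectedComponentsWithStats(m)
for i in range(1,n):
    if s[i,4]>40: print(s[i],ce[i],np.round(ray(c,*ce[i],.071),4),np.round(ray(c,*ce[i],.032),4))
for u,v in [(147,127),(369,127),(157,219),(360,219)]: print(np.round(ray(c,u,v,.010),4))
```

```text
[147 160   8  38 125] [150.408 178.136] [ 0.45   -0.0712  0.071 ] [ 0.4351 -0.0811  0.032 ]
[361 160   8  38 135] [364.77037037 178.63703704] [ 0.6401 -0.0734  0.071 ] [ 0.6553 -0.0836  0.032 ]
[251 162  15  55 393] [259.58778626 191.73536896] [ 0.5468 -0.0847  0.071 ] [ 0.5472 -0.0967  0.032 ]
[ 0.4294 -0.0312  0.01  ]
[ 0.6628 -0.0333  0.01  ]
[ 0.4288 -0.1354  0.01  ]
[ 0.6631 -0.1374  0.01  ]
```

>>> step_arm(series=[{"delta_pos": [-1.7, 3.4, 30], "twist": -0.2}, {"delta_pos": [0, 0, 35], "twist": 0}, {"delta_pos": [0, 0, 30], "twist": 0}, {"delta_pos": [0, 0, 18], "twist": 0}, {"delta_pos": [0, 0, 9], "twist": 0}, {"delta_pos": [0, 0, 0], "twist": 0}])

```text
time_s: 8.6
tool_pos: [0.5445, -0.0828, 0.0691]
eef_rot: [-0.002, 0.709, 0.705, -0.001]
ft_force: [-0.3, -0.0, 0.7]
gripper_width: 0.0855
```

>>> step_arm(series=[{"delta_pos": [0, 0, 0], "twist": 0}, {"delta_pos": [0, 0, 0], "twist": 0}, {"delta_pos": [0, 0, 0], "twist": 0}, {"delta_pos": [0, 0, 0], "twist": 0}, {"delta_pos": [0, 0, 0], "twist": 0}, {"delta_pos": [0, 0, 0], "twist": 0}, {"delta_pos": [0, 0, 0], "twist": 0}, {"delta_pos": [0, 0, 0], "twist": 0}], gripper=0)

```text
time_s: 9.27
tool_pos: [0.5457, -0.0834, 0.0722]
eef_rot: [0.0, 0.708, 0.706, -0.0]
ft_force: [-3.5, 0.1, 6.4]
gripper_width: 0.0127
```

Gripped at rib centre (0.5457, -0.0834), which agrees with the measured block. Next: pull straight up.

>>> step_arm(series=[{"delta_pos": [0, 0, -5], "twist": 0}, {"delta_pos": [0, 0, -5], "twist": 0}, {"delta_pos": [0, 0, -6], "twist": 0}, {"delta_pos": [0, 0, -10], "twist": 0}, {"delta_pos": [0, 0, -15], "twist": 0}, {"delta_pos": [0, 0, -20], "twist": 0}, {"delta_pos": [0, 0, -20], "twist": 0}, {"delta_pos": [0, 0, -15], "twist": 0}, {"delta_pos": [0, 0, 0], "twist": 0}])

```text
time_s: 10.02
tool_pos: [0.5486, -0.084, 0.1721]
eef_rot: [0.004, 0.708, 0.706, 0.002]
ft_force: [0.5, -0.8, -1.4]
gripper_width: 0.0129
```

Run:
```python
from h import *
go([.71,.13,.15],89.6)
c=camera("wrist"); save(c,"w5.png"); c=camera("scene"); save(c,"s5.png",(130,120,380,320,3))
```

```text
pos [548.6 -84.  172.1] yaw 89.8 d_tool [214.6 160.5  22.8] twist 0.2 q [-0.35  0.33  1.64  0.    1.16 -0.35] F [ 0.5 -0.8 -1.4] w 0.0129 t 10.02
```

View pics/w5.png

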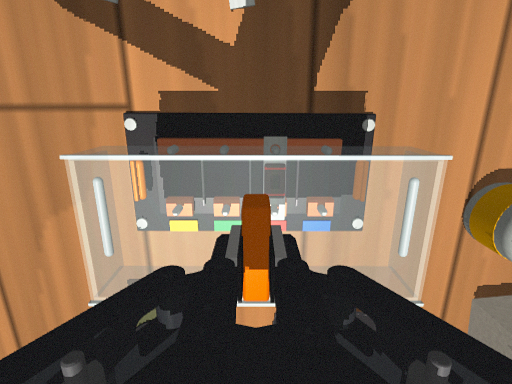

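View pics/s5.png

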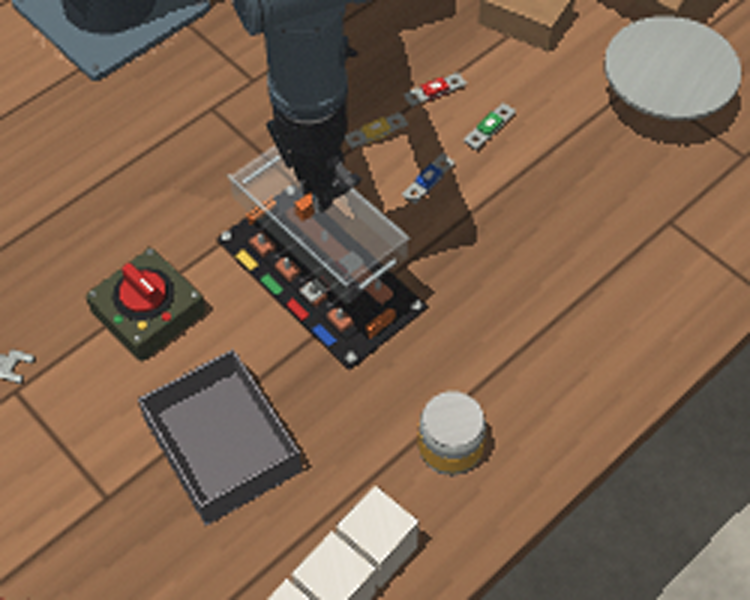

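>>> step_arm(series=[{"delta_pos": [30, 22, 0], "twist": 0}, {"delta_pos": [31, 23, 0], "twist": 0}, {"delta_pos": [31, 23, 5], "twist": 0}, {"delta_pos": [31, 23, 8], "twist": 0}, {"delta_pos": [31, 23, 8], "twist": 0}, {"delta_pos": [31, 23, 10], "twist": 0}, {"delta_pos": [29, 23, 15], "twist": 0}, {"delta_pos": [0, 0, 25], "twist": 0}, {"delta_pos": [0, 0, 20], "twist": 0}, {"delta_pos": [0, 0, 10], "twist": 0}, {"delta_pos": [0, 0, 0], "twist": 0}])

```text
time_s: 11.03
tool_pos: [0.7052, 0.1308, 0.0647]
eef_rot: [-0.001, 0.708, 0.706, -0.001]
ft_force: [0.3, 0.2, -1.8]
gripper_width: 0.0129
```

>>> step_arm(series=[{"delta_pos": [0, 0, 1.5], "twist": 0}, {"delta_pos": [0, 0, 0], "twist": 0}])

```text
time_s: 11.2
tool_pos: [0.7062, 0.1299, 0.064]
eef_rot: [-0.0, 0.709, 0.706, -0.0]
ft_force: [0.2, -0.8, -2.3]
gripper_width: 0.0128
```

>>> step_arm(series=[{"delta_pos": [0, 0, 0], "twist": 0}, {"delta_pos": [0, 0, 0], "twist": 0}, {"delta_pos": [0, 0, 0], "twist": 0}, {"delta_pos": [0, 0, 0], "twist": 0}, {"delta_pos": [0, 0, -20], "twist": 0}, {"delta_pos": [0, 0, -40], "twist": 0}, {"delta_pos": [0, 0, -40], "twist": 0}, {"delta_pos": [0, 0, -30], "twist": 0}, {"delta_pos": [0, 0, 0], "twist": 0}], gripper=1)

```text
time_s: 11.95
tool_pos: [0.7105, 0.1303, 0.2045]
eef_rot: [0.005, 0.708, 0.706, 0.005]
ft_force: [1.2, -0.2, 0.4]
gripper_width: 0.0854
```

Run:
```python
from h import *
go([.569,-.083,.15],89.6)
c=camera("wrist"); save(c,"w6.png")
for col in HSV:
    for b in blobs(c,col): print(col,b[0],np.round(b[1],1),b[2], "z16",np.round(ray(c,*b[1],.016)[:2],4))
```

```text
pos [710.5 130.3 204.5] yaw 89.8 d_tool [-213.9 -141.6   52.3] twist 0.2 q [0.03 0.59 1.14 0.   1.4  0.03] F [ 1.2 -0.2  0.4] w 0.0854 t 11.95
yellow 265 [  6.5 185.3] [  0 171  14  29] z16 [0.4352 0.1158]
yellow 101 [ 84.6 360. ] [ 73 356  22   8] z16 [ 0.4797 -0.1332]
green 612 [71.6 75.6] [56 58 31 36] z16 [0.5285 0.2306]
green 20 [83.9 69.1] [81 60  6 19] z16 [0.5419 0.2367]
green 9 [88.9 87.8] [88 84  3  8] z16 [0.5439 0.2189]
blue 429 [ 97.3 187.2] [ 84 173  27  30] z16 [0.5357 0.1129]
```

View pics/w6.png

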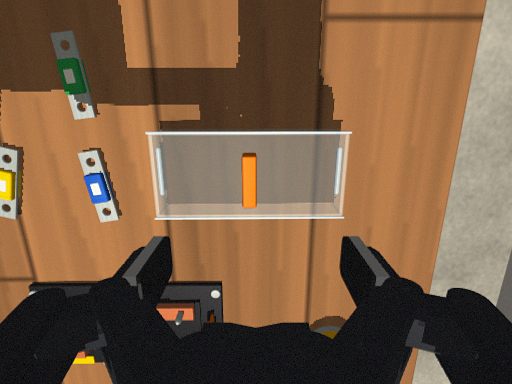

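The cover is lying flat on the bench with its rib at (250,180). Next I'll go over the red way.

>>> step_arm(series=[{"delta_pos": [-30.5, -20, 0], "twist": 0}, {"delta_pos": [-30.5, -20, 0], "twist": 0}, {"delta_pos": [-30.5, -20, 5], "twist": 0}, {"delta_pos": [-30.5, -20, 10], "twist": 0}, {"delta_pos": [-30.5, -20, 10], "twist": 0}, {"delta_pos": [-30.5, -20, 10], "twist": 0}, {"delta_pos": [-31, -21, 10], "twist": 0}, {"delta_pos": [0, 0, 0], "twist": 0}, {"delta_pos": [0, 0, 0], "twist": 0}], gripper=0.6)

```text
time_s: 12.75
tool_pos: [0.563, -0.0846, 0.1483]
eef_rot: [-0.002, 0.71, 0.704, -0.001]
ft_force: [0.0, 0.1, 0.2]
gripper_width: 0.0509
```

Run:
```python
from h import *
go([.5695,-.0834,.037],89.5)
c=camera("wrist"); save(c,"w7.png")
for col in HSV:
    for b in blobs(c,col): print(col,b[0],np.round(b[1],1),b[2], "z9",np.round(ray(c,*b[1],.009)[:2],4))
```

```text
pos [563.  -84.6 148.3] yaw 89.6 d_tool [  1.1   6.9 111.3] twist 0.1 q [-0.35  0.38  1.63  0.    1.14 -0.34] F [0.  0.1 0.2] w 0.0509 t 12.75
red 46 [262.9 174.4] [252 173  22   3] z9 [ 0.5706 -0.0762]
red 45 [262.2 202.5] [252 201  21   4] z9 [ 0.57   -0.1043]
red 322 [261.1 235.2] [246 230  31  11] z9 [ 0.5689 -0.1393]
red 991 [129.1 363.9] [106 347  47  37] z9 [ 0.4138 -0.3041]
yellow 331 [165.5 235.1] [151 230  30  12] z9 [ 0.4723 -0.1387]
green 233 [218. 235.] [207 230  23  11] z9 [ 0.5254 -0.1388]
blue 23 [301.9 233.7] [295 230  10  11] z9 [ 0.6099 -0.1378]
blue 12 [323.1 232.2] [320 230   5   7] z9 [ 0.6311 -0.1363]
blue 13 [295.6 238.4] [294 234   7   7] z9 [ 0.6038 -0.143 ]
```

View pics/w7.png

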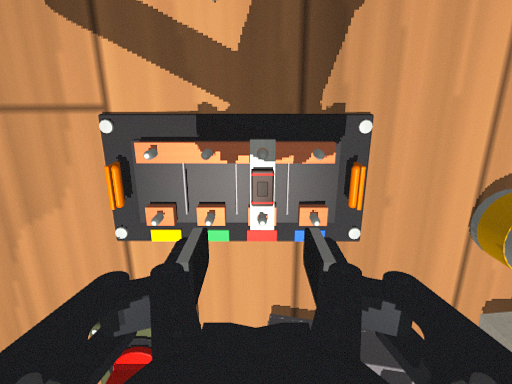

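Run:
```python
from h import *
c=camera("wrist")
print(ray(c,262.5,188.5,.0315))
for u,v in [(106,126),(365.5,126),(121.5,234),(354.5,234)]: print(np.round(ray(c,u,v,.010),4))
save(c,"w7b.png",(90,105,380,250,2.7))
```

```text
[ 0.57138113 -0.08281887  0.0315    ]
[ 0.4305 -0.0298  0.01  ]
[ 0.6646 -0.0308  0.01  ]
[ 0.4299 -0.1364  0.01  ]
[ 0.6646 -0.1373  0.01  ]
```

View pics/w7b.png

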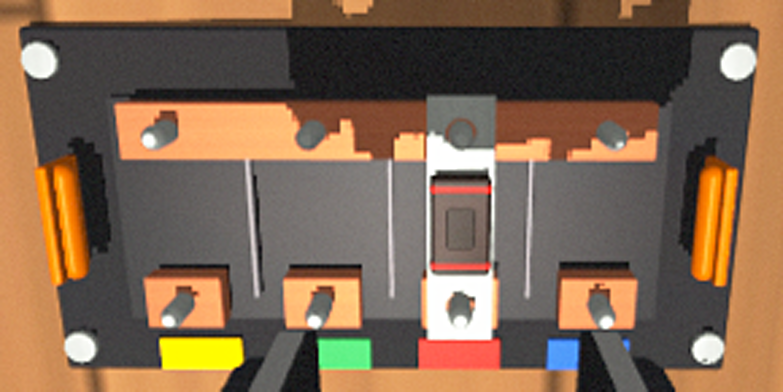

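>>> step_arm(series=[{"delta_pos": [1, 7.5, 30], "twist": 0.1}, {"delta_pos": [0, 0, 35], "twist": 0}, {"delta_pos": [0, 0, 25], "twist": 0}, {"delta_pos": [0, 0, 13], "twist": 0}, {"delta_pos": [0, 0, 6], "twist": 0}, {"delta_pos": [0, 0, 0], "twist": 0}])

```text
time_s: 13.35
tool_pos: [0.5723, -0.0808, 0.0394]
eef_rot: [-0.001, 0.708, 0.706, -0.0]
ft_force: [0.2, -0.1, -0.3]
gripper_width: 0.0515
```

>>> step_arm(series=[{"delta_pos": [0, 0, 0], "twist": 0}, {"delta_pos": [0, 0, 0], "twist": 0}, {"delta_pos": [0, 0, 0], "twist": 0}, {"delta_pos": [0, 0, 0], "twist": 0}, {"delta_pos": [0, 0, 0], "twist": 0}, {"delta_pos": [0, 0, 0], "twist": 0}], gripper=0)

```text
time_s: 13.85
tool_pos: [0.5698, -0.0818, 0.042]
eef_rot: [-0.002, 0.709, 0.705, -0.002]
ft_force: [-9.7, 0.3, 6.7]
gripper_width: 0.0187
```

>>> step_arm(series=[{"delta_pos": [0, 0, -8], "twist": 0}, {"delta_pos": [0, 0, -12], "twist": 0}, {"delta_pos": [0, 0, -20], "twist": 0}, {"delta_pos": [0, 0, -25], "twist": 0}, {"delta_pos": [0, 0, -25], "twist": 0}, {"delta_pos": [0, 0, -10], "twist": 0}])

```text
time_s: 14.35
tool_pos: [0.5748, -0.083, 0.1459]
eef_rot: [0.004, 0.709, 0.705, 0.002]
ft_force: [1.8, 0.2, -0.6]
gripper_width: 0.0184
```

Run:
```python
from h import *
c=camera("wrist"); save(c,"w8.png")
go([.64,-.305,.10],89.5)
d=camera("scene"); print(ray(d,204,265,.03))
```

```text
pos [575.3 -83.1 146.4] yaw 89.7 d_tool [-221.4   65.4   47.7] twist 0.2 q [-0.34  0.4   1.61  0.    1.13 -0.33] F [1.2 0.2 0.1] w 0.0188 t 14.4
[ 0.64684126 -0.31530766  0.03      ]
```

View pics/w8.png

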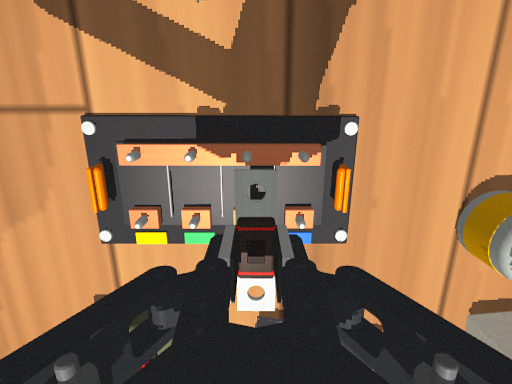

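Run:
```python
from h import *
c=camera("scene")
P=[ray(c,u,v,.05) for u,v in[(207.5,237.5),(176.7,252.5),(232,273.7),(198.7,290)]]
print(np.round(P,3), np.mean(P,0))
```

```text
[[ 0.584 -0.247  0.05 ]
 [ 0.559 -0.357  0.05 ]
 [ 0.741 -0.274  0.05 ]
 [ 0.711 -0.386  0.05 ]] [ 0.64890883 -0.31608232  0.05      ]
```

>>> step_arm(series=[{"delta_pos": [-37.5, 11.7, 0], "twist": 0}, {"delta_pos": [-37.5, 11.7, 0], "twist": 0}, {"delta_pos": [-37.5, 11.7, 0], "twist": 0}, {"delta_pos": [-37.5, 11.7, 0], "twist": 0}, {"delta_pos": [-37.5, 11.7, 0], "twist": 0}, {"delta_pos": [-37.5, 11.7, 0], "twist": 0}, {"delta_pos": [0, 0, 20], "twist": 0}, {"delta_pos": [0, 0, 30], "twist": 0}, {"delta_pos": [0, 0, 30], "twist": 0}, {"delta_pos": [0, 0, 15], "twist": 0}, {"delta_pos": [0, 0, 0], "twist": 0}])

```text
time_s: 15.42
tool_pos: [0.6373, -0.3053, 0.038]
eef_rot: [-0.006, 0.709, 0.705, -0.001]
ft_force: [-1.4, 0.1, -0.8]
gripper_width: 0.0185
```

>>> step_arm(series=[{"delta_pos": [0, 0, 0], "twist": 0}, {"delta_pos": [0, 0, 0], "twist": 0}, {"delta_pos": [0, 0, 0], "twist": 0}, {"delta_pos": [0, 0, -20], "twist": 0}, {"delta_pos": [0, 0, -40], "twist": 0}, {"delta_pos": [0, 0, -40], "twist": 0}, {"delta_pos": [0, 0, -30], "twist": 0}, {"delta_pos": [0, 0, 0], "twist": 0}], gripper=0.6)

```text
time_s: 16.08
tool_pos: [0.6454, -0.3101, 0.1874]
eef_rot: [0.009, 0.709, 0.705, 0.002]
ft_force: [0.5, -0.7, 1.3]
gripper_width: 0.0512
```

Run:
```python
from h import *
c=camera("wrist"); save(c,"w9.png")
d=camera("scene"); save(d,"s9.png",(130,120,380,320,3))
go([.46,.1,.3],89.5)
```

```text
pos [ 642.9 -308.5  180.3] yaw 89.7 d_tool [ 407.  -184.2 -122.7] twist 0.2 q [-0.6   0.59  1.19 -0.    1.35 -0.6 ] F [-0.1  0.2 -0.9] w 0.0512 t 16.18
```

View pics/w9.png

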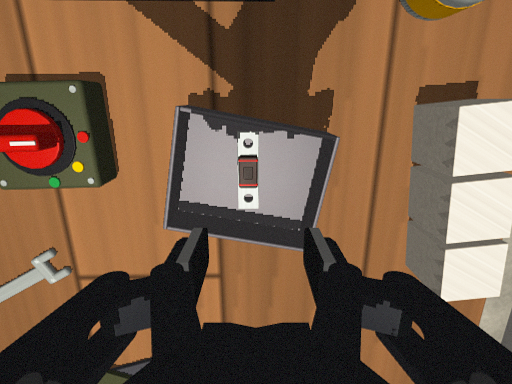

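View pics/s9.png

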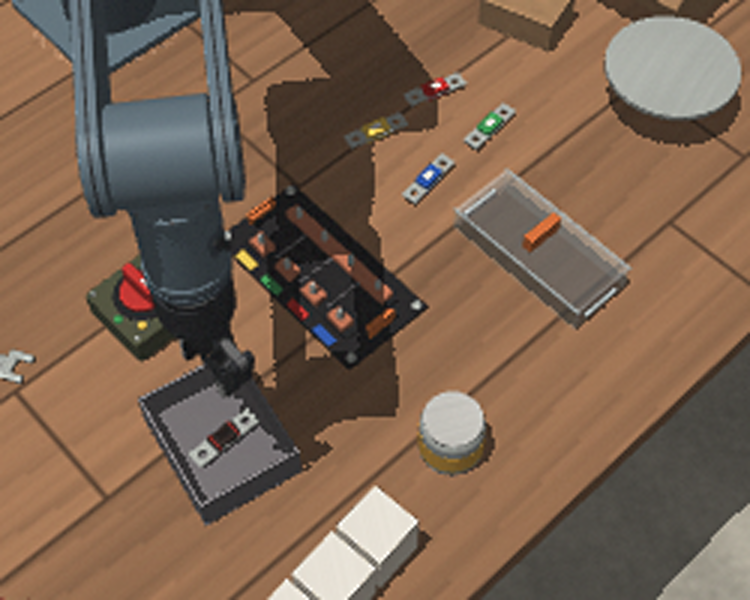

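The blown fuse is lying in the bin. Next I'll look over the new fuses.

>>> step_arm(series=[{"delta_pos": [36, -13.5, -6], "twist": 0}, {"delta_pos": [36, -13.5, -6], "twist": 0}, {"delta_pos": [36, -13.5, -6], "twist": 0}, {"delta_pos": [36, -13.5, -6], "twist": 0}, {"delta_pos": [36, -13.5, -6], "twist": 0}, {"delta_pos": [36, -13.5, -6], "twist": 0}, {"delta_pos": [36, -13.5, -6], "twist": 0}, {"delta_pos": [36, -13.5, -6], "twist": 0}, {"delta_pos": [36, -13.5, -6], "twist": 0}, {"delta_pos": [36, -13.5, -6], "twist": 0}, {"delta_pos": [36, -13.5, -6], "twist": 0}, {"delta_pos": [36, -13.5, -6], "twist": 0}])

```text
time_s: 17.18
tool_pos: [0.48, 0.1267, 0.2473]
eef_rot: [-0.001, 0.709, 0.705, -0.0]
ft_force: [1.5, 0.1, -0.8]
gripper_width: 0.0512
```

>>> step_arm(series=[{"delta_pos": [0, 0, 0], "twist": 0}, {"delta_pos": [0, 0, 0], "twist": 0}])

```text
time_s: 17.35
tool_pos: [0.4805, 0.127, 0.2476]
eef_rot: [-0.0, 0.707, 0.707, -0.0]
ft_force: [0.3, -0.8, -0.0]
gripper_width: 0.0513
```

```bash
cat >> h.py <<'E'
def fuses(c,only=None):
    out={}
    h=cv2.cvtColor(c["img"],cv2.COLOR_RGB2HSV)
    for col in HSV:
        if only and col not in only: continue
        m=np.zeros(h.shape[:2],np.uint8)
        for r in HSV[col]: m|=cv2.inRange(h,(r[0],r[1],40),r[3:])
        m=cv2.morphologyEx(m,cv2.MORPH_CLOSE,np.ones((9,9),np.uint8))
        n,l,s,ce=cv2.connectedComponentsWithStats(m)
        for i in range(1,n):
            if s[i,4]<60: continue
            cnt=cv2.findContours((l==i).astype(np.uint8),0,1)[0][0][:,0,:].astype(float)
            P=np.array([ray(c,u,v,.016)[:2]*1000 for u,v in cnt],np.float32)
            (x,y),(w,hh),a=cv2.minAreaRect(P)
            if w<hh: a+=90; w,hh=hh,w
            a=(a+90)%180-90
            print(col,s[i,4],"px",np.round(ce[i]),"ctr",round(x,1),round(y,1),"size",round(w,1),round(hh,1),"ang",round(a,1))
E
python3 - <<'E'
from h import *
c=camera("wrist"); save(c,"w10.png")
go([.46,.1,.3],89.5)
fuses(c)
E
```

```text
pos [481.1 125.6 247.4] yaw 89.8 d_tool [-25.7 -21.1 -52.6] twist 0.3 q [ 0.03  0.17  1.66 -0.    1.32  0.03] F [-0.4 -0.1 -0.1] w 0.0512 t 17.4
red 510 px [213.  83.] ctr 431.9 222.3 size 32.6 20.3 ang 73.4
yellow 370 px [215. 171.] ctr 429.9 116.5 size 32.3 19.0 ang 75.6
green 408 px [294.  76.] ctr 525.9 230.3 size 33.0 19.5 ang -84.2
blue 379 px [296. 175.] ctr 533.5 112.1 size 33.7 19.2 ang -81.2
```

View pics/w10.png

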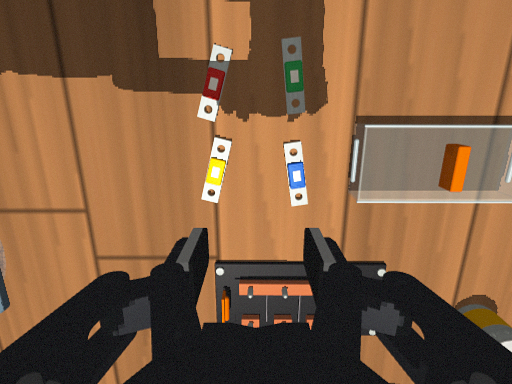

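Fuse centres (mm) are red (432,222), yellow (430,116), green (526,230) and blue (533.5,112). All show the 33x19 body size they should. I'll start with blue.

>>> step_arm(series=[{"delta_pos": [-6.5, 26, 25], "twist": 0}, {"delta_pos": [-7, 26.4, 25], "twist": 0}, {"delta_pos": [0, 0, 35], "twist": -4.5}, {"delta_pos": [0, 0, 35], "twist": -4.5}, {"delta_pos": [0, 0, 10], "twist": 0}, {"delta_pos": [0, 0, 0], "twist": 0}, {"delta_pos": [0, 0, 0], "twist": 0}])

```text
time_s: 17.98
tool_pos: [0.5343, 0.1104, 0.1179]
eef_rot: [-0.0, 0.653, 0.757, -0.0]
ft_force: [-0.4, -0.3, 0.5]
gripper_width: 0.0513
```

Run:
```python
from h import *
c=camera("wrist"); save(c,"w11.png")
fuses(c)
go([.5335,.1121,.025],98.8)
```

```text
red 1519 px [138.  26.] ctr 434.5 222.9 size 35.5 25.2 ang 74.2
yellow 847 px [129. 168.] ctr 431.0 117.4 size 34.5 20.5 ang 75.2
green 1145 px [268.  33.] ctr 526.3 230.2 size 33.7 19.6 ang -84.1
blue 701 px [254. 191.] ctr 533.5 112.6 size 33.8 18.8 ang -80.9
pos [535.2 110.6 119.2] yaw 98.5 d_tool [ 1.7 -1.7 94.2] twist -0.3 q [-0.    0.37  1.72 -0.    1.05 -0.15] F [ 0.5 -0.7  0.6] w 0.0512 t 18.03
```

View pics/w11.png

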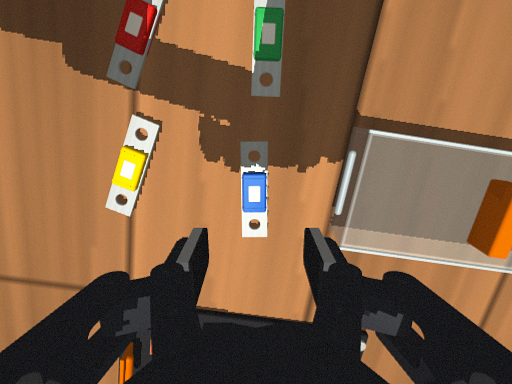

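>>> step_arm(series=[{"delta_pos": [2, -1.5, 30], "twist": -0.3}, {"delta_pos": [0, 0, 30], "twist": 0}, {"delta_pos": [0, 0, 20], "twist": 0}, {"delta_pos": [0, 0, 9], "twist": 0}, {"delta_pos": [0, 0, 4], "twist": 0}, {"delta_pos": [0, 0, 0], "twist": 0}])

```text
time_s: 18.53
tool_pos: [0.5333, 0.1131, 0.0258]
eef_rot: [0.001, 0.65, 0.76, 0.001]
ft_force: [-0.1, -0.1, -0.1]
gripper_width: 0.0517
```

>>> step_arm(series=[{"delta_pos": [0, 0, 0], "twist": 0}, {"delta_pos": [0, 0, 0], "twist": 0}, {"delta_pos": [0, 0, 0], "twist": 0}, {"delta_pos": [0, 0, 0], "twist": 0}, {"delta_pos": [0, 0, 0], "twist": 0}, {"delta_pos": [0, 0, 0], "twist": 0}], gripper=0)

```text
time_s: 19.03
tool_pos: [0.5336, 0.1132, 0.0267]
eef_rot: [0.001, 0.649, 0.76, 0.001]
ft_force: [-0.3, 0.6, 6.3]
gripper_width: 0.019
```

>>> step_arm(series=[{"delta_pos": [0, 0, -10], "twist": 0}, {"delta_pos": [0, 0, -25], "twist": 0}, {"delta_pos": [0, 0, -35], "twist": 0}, {"delta_pos": [0, 0, -30], "twist": 0}, {"delta_pos": [0, 0, 0], "twist": 4.6}, {"delta_pos": [0, 0, 0], "twist": 4.7}, {"delta_pos": [0, 0, 0], "twist": 0}])

```text
time_s: 19.62
tool_pos: [0.5327, 0.1132, 0.1266]
eef_rot: [0.001, 0.71, 0.704, 0.001]
ft_force: [0.2, -0.5, -1.4]
gripper_width: 0.0185
```

Run:
```python
from h import *
c=camera("wrist"); save(c,"w12.png")
go([.6175,-.0838,.12],89.5)
```

```text
pos [532.3 113.2 125.9] yaw 89.8 d_tool [-196.6   85.9    6. ] twist 0.3 q [0.   0.36 1.72 0.   1.06 0.01] F [-0.3  0.5 -0.3] w 0.0182 t 19.67
```

View pics/w12.png

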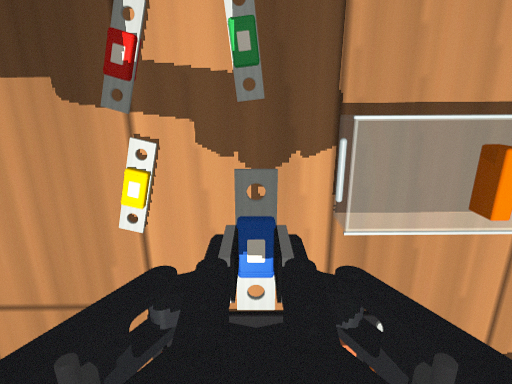

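```bash
cat >> h.py <<'E'
def held(c,u1,v1,u2,v2,off=.0187):
    s=read_state();R=R_tool(s);z=s["tool_pos"][2]-off+.0015
    P=[R.T@(ray(c,u,v,z)-s["tool_pos"])*1000 for u,v in((u1,v1),(u2,v2))]
    print("holes tool mm",np.round(P,1),"mid",np.round((P[0]+P[1])/2,1))
E
python3 - <<'E'
from h import *
c=camera("wrist"); held(c,256,191,256,292)
E
```

```text
holes tool mm [[ 29.1   1.6  17.2]
 [-32.2   1.6  17.2]] mid [-1.6  1.6 17.2]
```

>>> step_arm(series=[{"delta_pos": [-32.5, 14.3, 0], "twist": 0.3}, {"delta_pos": [-32.5, 14.3, 0], "twist": 0}, {"delta_pos": [-32.5, 14.3, 0], "twist": 0}, {"delta_pos": [-32.5, 14.3, 0], "twist": 0}, {"delta_pos": [-32.5, 14.3, 0], "twist": 0}, {"delta_pos": [-32.5, 14.3, 0], "twist": 0}, {"delta_pos": [0, 0, 25], "twist": 0}, {"delta_pos": [0, 0, 25], "twist": 0}, {"delta_pos": [0, 0, 9], "twist": 0}, {"delta_pos": [0, 0, 0], "twist": 0}, {"delta_pos": [0, 0, 0], "twist": 0}])

```text
time_s: 20.63
tool_pos: [0.6157, -0.0822, 0.0655]
eef_rot: [-0.001, 0.71, 0.704, -0.0]
ft_force: [0.9, -0.3, -0.1]
gripper_width: 0.0182
```

Run:
```python
from h import *
c=camera("wrist"); save(c,"w13.png")
go([.6177,-.082,.0422],89.5)
```

```text
pos [616.6 -82.4  66.6] yaw 89.5 d_tool [ 0.4  1.  24.4] twist -0.0 q [-0.31  0.55  1.57  0.    1.02 -0.3 ] F [ 0.4  0.7 -0.9] w 0.0183 t 20.68
```

View pics/w13.png

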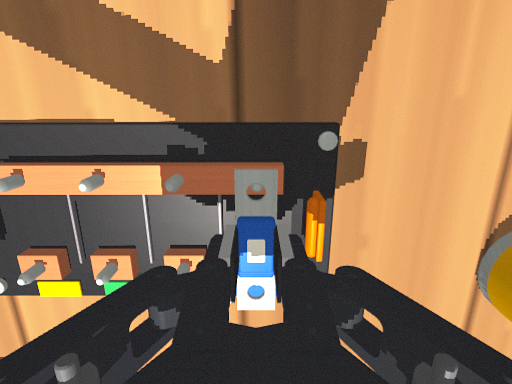

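>>> step_arm(series=[{"delta_pos": [0.4, 1, 5], "twist": 0}, {"delta_pos": [0, 0, 5], "twist": 0}, {"delta_pos": [0, 0, 4], "twist": 0}, {"delta_pos": [0, 0, 0], "twist": 0}])

```text
time_s: 21.02
tool_pos: [0.6167, -0.0819, 0.0513]
eef_rot: [-0.0, 0.711, 0.704, -0.0]
ft_force: [0.6, 0.7, -2.0]
gripper_width: 0.0181
```

>>> step_arm(series=[{"delta_pos": [0, 0, 4], "twist": 0}, {"delta_pos": [0, 0, 4], "twist": 0}, {"delta_pos": [0, 0, 2], "twist": 0}, {"delta_pos": [0, 0, 0], "twist": 0}])

```text
time_s: 21.35
tool_pos: [0.6171, -0.0823, 0.0423]
eef_rot: [-0.0, 0.711, 0.703, -0.0]
ft_force: [-2.4, 0.1, 4.1]
gripper_width: 0.0186
```

Seated (z 0.0423, 4 N). I'll release and check.

>>> step_arm(series=[{"delta_pos": [0, 0, 0], "twist": 0}, {"delta_pos": [0, 0, 0], "twist": 0}, {"delta_pos": [0, 0, 0], "twist": 0}, {"delta_pos": [0, 0, -15], "twist": 0}, {"delta_pos": [0, 0, -30], "twist": 0}, {"delta_pos": [0, 0, -35], "twist": 0}, {"delta_pos": [0, 0, -25], "twist": 0}, {"delta_pos": [0, 0, 0], "twist": 0}], gripper=0.42)

```text
time_s: 22.02
tool_pos: [0.6207, -0.0834, 0.1532]
eef_rot: [0.005, 0.711, 0.703, 0.003]
ft_force: [1.5, -0.4, 1.5]
gripper_width: 0.0361
```

Run:
```python
from h import *
c=camera("wrist"); save(c,"w14.png",(150,100,400,280,3))
d=camera("side"); fuses(d)
go([.4325,.2225,.12],74)
```

```text
red 176 px [304. 147.] ctr 442.1 -321.3 size 87.7 61.3 ang 62.0
pos [618.  -82.6 148.1] yaw 89.4 d_tool [ 303.1 -188.8   27.3] twist 15.4 q [-0.31  0.47  1.49  0.    1.18 -0.3 ] F [-0.7  0.4 -0.8] w 0.0359 t 22.12
```

View pics/w14.png

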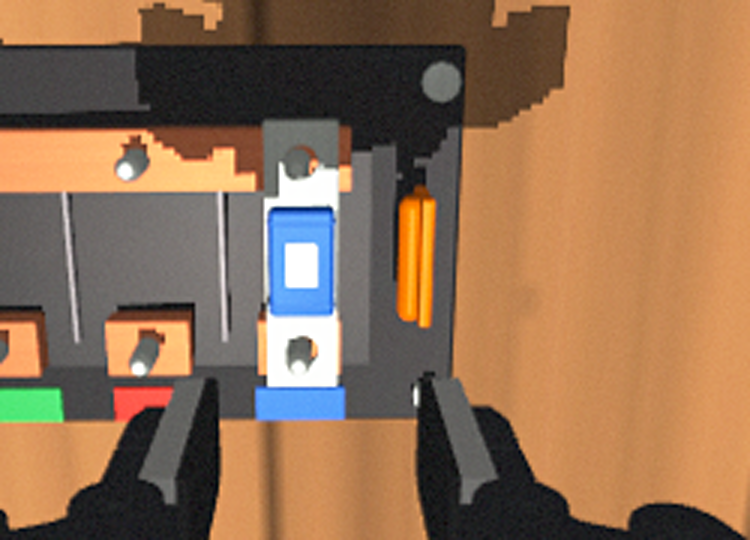

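Blue is home on both studs. Next is red.

>>> step_arm(series=[{"delta_pos": [33.7, -21, 0], "twist": 0}, {"delta_pos": [33.7, -21, 0], "twist": 0}, {"delta_pos": [33.7, -21, 0], "twist": 0}, {"delta_pos": [33.7, -21, 0], "twist": 0}, {"delta_pos": [33.7, -21, 0], "twist": 0}, {"delta_pos": [33.7, -21, 0], "twist": 0}, {"delta_pos": [33.7, -21, 0], "twist": 0}, {"delta_pos": [33.7, -21, 0], "twist": 0}, {"delta_pos": [33.7, -21, 0], "twist": 0}, {"delta_pos": [0, 0, 10], "twist": 5.1}, {"delta_pos": [0, 0, 10], "twist": 5.1}, {"delta_pos": [0, 0, 8], "twist": 5.1}], gripper=0.6)

```text
time_s: 23.12
tool_pos: [0.4295, 0.2237, 0.1169]
eef_rot: [-0.001, 0.799, 0.602, -0.001]
ft_force: [0.3, 0.2, -0.1]
gripper_width: 0.0509
```

>>> step_arm(series=[{"delta_pos": [0, 0, 0], "twist": 0}, {"delta_pos": [0, 0, 0], "twist": 0}])

```text
time_s: 23.28
tool_pos: [0.4302, 0.2227, 0.1174]
eef_rot: [-0.001, 0.797, 0.604, -0.002]
ft_force: [0.9, 0.2, -0.1]
gripper_width: 0.0511
```

Run:
```python
from h import *
c=camera("wrist"); save(c,"w15.png")
fuses(c)
go([.4325,.2225,.026],74)
```

```text
red 709 px [257. 192.] ctr 431.9 223.3 size 33.8 19.3 ang 74.4
yellow 551 px [286. 297.] ctr 430.3 118.7 size 36.1 19.3 ang 74.6
green 899 px [367. 153.] ctr 525.6 231.6 size 34.2 20.4 ang -83.7
pos [430.9 222.7 118.1] yaw 74.2 d_tool [ 0.3  1.7 92.1] twist 0.2 q [0.25 0.28 1.86 0.   1.   0.52] F [0.1 0.2 0.7] w 0.0515 t 23.33
```

View pics/w15.png

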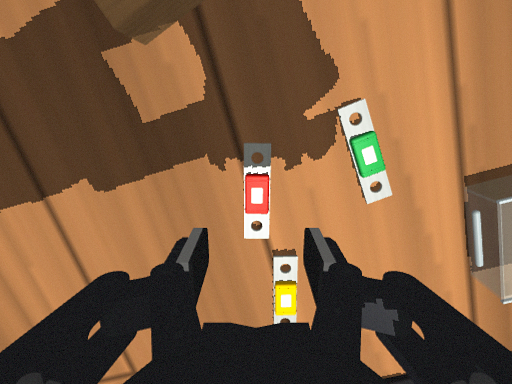

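>>> step_arm(series=[{"delta_pos": [1.7, 0.7, 30], "twist": 0}, {"delta_pos": [0, 0, 30], "twist": 0}, {"delta_pos": [0, 0, 20], "twist": 0}, {"delta_pos": [0, 0, 9], "twist": 0}, {"delta_pos": [0, 0, 3], "twist": 0}, {"delta_pos": [0, 0, 0], "twist": 0}])

```text
time_s: 23.83
tool_pos: [0.4327, 0.2242, 0.0267]
eef_rot: [-0.0, 0.798, 0.603, -0.0]
ft_force: [-0.4, 0.2, -0.7]
gripper_width: 0.051
```

>>> step_arm(series=[{"delta_pos": [0, 0, 0], "twist": 0}, {"delta_pos": [0, 0, 0], "twist": 0}, {"delta_pos": [0, 0, 0], "twist": 0}, {"delta_pos": [0, 0, 0], "twist": 0}, {"delta_pos": [0, 0, 0], "twist": 0}, {"delta_pos": [0, 0, 0], "twist": 0}], gripper=0)

```text
time_s: 24.33
tool_pos: [0.4336, 0.2247, 0.0285]
eef_rot: [0.001, 0.798, 0.603, 0.001]
ft_force: [-1.4, -0.4, 5.9]
gripper_width: 0.0178
```

>>> step_arm(series=[{"delta_pos": [0, 0, -10], "twist": 0}, {"delta_pos": [0, 0, -25], "twist": 0}, {"delta_pos": [0, 0, -35], "twist": 0}, {"delta_pos": [0, 0, -30], "twist": 0}, {"delta_pos": [0, 0, 0], "twist": -5.1}, {"delta_pos": [0, 0, 0], "twist": -5.1}, {"delta_pos": [0, 0, 0], "twist": -5.1}, {"delta_pos": [0, 0, 0], "twist": 0}])

```text
time_s: 25.0
tool_pos: [0.4327, 0.2245, 0.1282]
eef_rot: [0.0, 0.71, 0.705, 0.001]
ft_force: [-0.8, 0.4, -1.3]
gripper_width: 0.018
```

Run:
```python
from h import *
c=camera("wrist"); save(c,"w16.png")
go([.5698,-.082,.12],89.5)
```

```text
pos [432.7 224.5 127.9] yaw 89.3 d_tool [-304.8  140.8    8. ] twist -0.2 q [ 0.25  0.27  1.85 -0.    1.02  0.26] F [-0.  -0.1 -0.9] w 0.0177 t 25.05
```

View pics/w16.png

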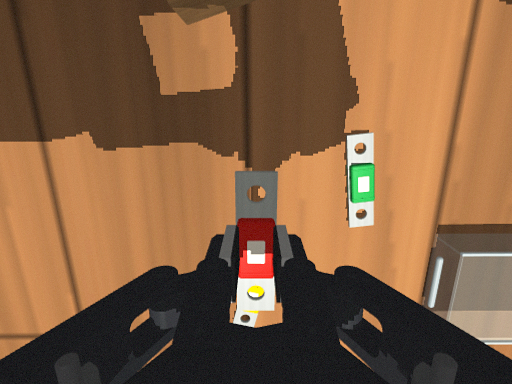

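Run:
```python
from h import *
c=camera("wrist"); held(c,256,193,256,292.5,.0205)
```

```text
holes tool mm [[ 27.5   1.3  19. ]
 [-33.6   1.5  19. ]] mid [-3.1  1.4 19. ]
```

>>> step_arm(series=[{"delta_pos": [-33.8, 15.6, 0], "twist": -0.2}, {"delta_pos": [-33.8, 15.6, 0], "twist": 0}, {"delta_pos": [-33.8, 15.6, 0], "twist": 0}, {"delta_pos": [-33.8, 15.6, 0], "twist": 0}, {"delta_pos": [-33.8, 15.6, 0], "twist": 0}, {"delta_pos": [-33.8, 15.6, 0], "twist": 0}, {"delta_pos": [-33.8, 15.6, 0], "twist": 0}, {"delta_pos": [-33.8, 15.6, 0], "twist": 0}, {"delta_pos": [-33.8, 15.8, 0], "twist": 0}, {"delta_pos": [0, 0, 30], "twist": 0}, {"delta_pos": [0, 0, 28], "twist": 0}, {"delta_pos": [0, 0, 0], "twist": 0}])

```text
time_s: 26.1
tool_pos: [0.5672, -0.0807, 0.0638]
eef_rot: [-0.004, 0.711, 0.703, -0.002]
ft_force: [-1.6, 1.3, -2.5]
gripper_width: 0.0179
```

Run:
```python
from h import *
c=camera("wrist"); save(c,"w17.png")
go([.5698,-.081,.044],89.5)
```

```text
pos [568.2 -80.4  66.1] yaw 89.4 d_tool [-0.7  1.7 22.1] twist -0.1 q [-0.33  0.49  1.69  0.    0.97 -0.33] F [ 0.6 -0.2 -1.2] w 0.0179 t 26.15
```

View pics/w17.png

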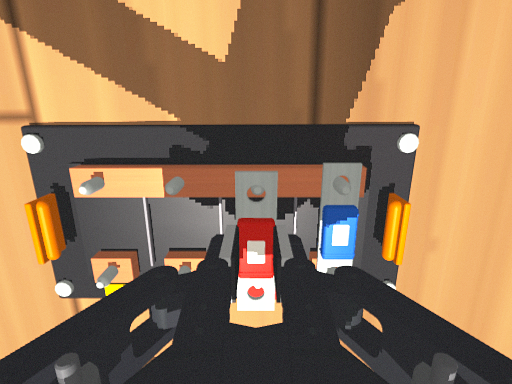

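>>> step_arm(series=[{"delta_pos": [-0.7, 1, 4], "twist": 0}, {"delta_pos": [0, 0, 5], "twist": 0}, {"delta_pos": [0, 0, 3], "twist": 0}, {"delta_pos": [0, 0, 0], "twist": 0}])

```text
time_s: 26.48
tool_pos: [0.5733, -0.0816, 0.0595]
eef_rot: [0.002, 0.709, 0.705, 0.001]
ft_force: [-1.4, 0.3, 10.0]
gripper_width: 0.0179
```

Run:
```python
from h import *
c=camera("wrist"); save(c,"w18.png",(200,150,400,310,3.8))
go([.5698,-.081,.044],89.5)
```

```text
pos [573.3 -81.5  59.6] yaw 89.6 d_tool [ 0.5 -3.6 15.5] twist 0.1 q [-0.33  0.5   1.69 -0.    0.95 -0.33] F [-2.  -0.1  9.1] w 0.0175 t 26.53
```

View pics/w18.png

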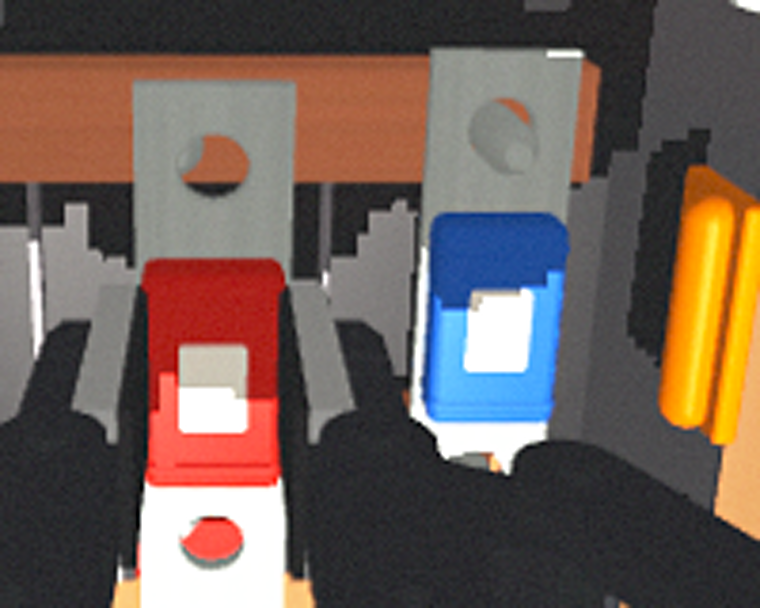

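The stud is at the left edge of the hole (image (190,155) in the crop), so the fuse is about 3.5 mm too far in +x. I'll lift a little, shift and retry.

>>> step_arm(series=[{"delta_pos": [0, 0, -5], "twist": 0}, {"delta_pos": [0, -2, 0], "twist": 0}, {"delta_pos": [0, 0, 0], "twist": 0}, {"delta_pos": [0, 0, 0], "twist": 0}, {"delta_pos": [0, 0, 0], "twist": 0}])

```text
time_s: 26.95
tool_pos: [0.5697, -0.0814, 0.0618]
eef_rot: [-0.0, 0.71, 0.705, -0.0]
ft_force: [-0.5, 0.7, -1.2]
gripper_width: 0.0179
```

>>> step_arm(series=[{"delta_pos": [0, 0, 3], "twist": 0}, {"delta_pos": [0, 0, 3], "twist": 0}, {"delta_pos": [0, 0, 3], "twist": 0}, {"delta_pos": [0, 0, 0], "twist": 0}])

```text
time_s: 27.28
tool_pos: [0.5691, -0.0813, 0.0517]
eef_rot: [-0.001, 0.71, 0.705, -0.0]
ft_force: [-0.7, -0.1, -1.0]
gripper_width: 0.0177
```

On the studs now. Next: down to 0.044.

>>> step_arm(series=[{"delta_pos": [0, 0, 4], "twist": 0}, {"delta_pos": [0, 0, 4], "twist": 0}, {"delta_pos": [0, 0, 1], "twist": 0}, {"delta_pos": [0, 0, 0], "twist": 0}])

```text
time_s: 27.62
tool_pos: [0.5694, -0.0814, 0.044]
eef_rot: [-0.0, 0.71, 0.705, -0.0]
ft_force: [-4.7, 0.0, 4.7]
gripper_width: 0.0179
```

>>> step_arm(series=[{"delta_pos": [0, 0, 0], "twist": 0}, {"delta_pos": [0, 0, 0], "twist": 0}, {"delta_pos": [0, 0, 0], "twist": 0}, {"delta_pos": [0, 0, -15], "twist": 0}, {"delta_pos": [0, 0, -30], "twist": 0}, {"delta_pos": [0, 0, -35], "twist": 0}, {"delta_pos": [0, 0, -25], "twist": 0}, {"delta_pos": [0, 0, 0], "twist": 0}], gripper=0.42)

```text
time_s: 28.28
tool_pos: [0.5735, -0.0826, 0.1547]
eef_rot: [0.005, 0.71, 0.705, 0.003]
ft_force: [0.3, -0.3, 0.3]
gripper_width: 0.0363
```

Run:
```python
from h import *
c=camera("wrist"); save(c,"w19.png",(150,100,400,280,3))
go([.5255,.231,.12],96)
```

```text
pos [572.2 -82.2 152.1] yaw 89.6 d_tool [313.  -49.2  31. ] twist -6.4 q [-0.34  0.39  1.61  0.    1.14 -0.33] F [-0.1 -0.1 -0.7] w 0.0362 t 28.33
```

View pics/w19.png

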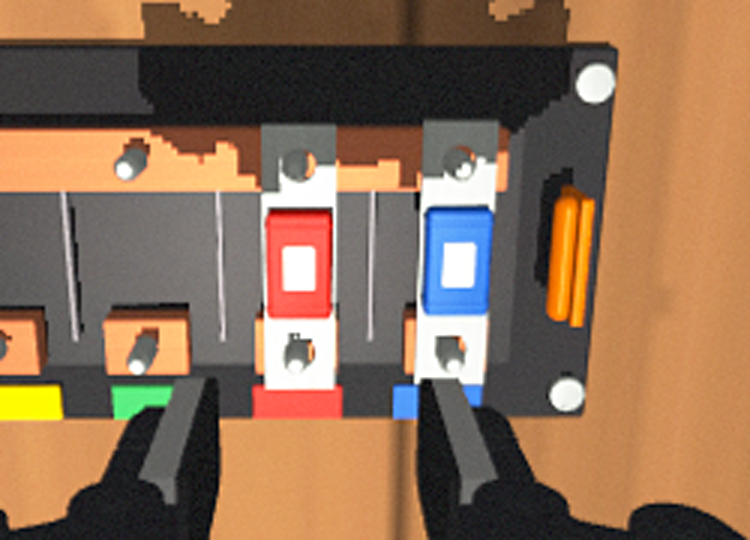

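Red and blue are both home. Next is green.

>>> step_arm(series=[{"delta_pos": [39, -5.7, 0], "twist": 0}, {"delta_pos": [39, -5.7, 0], "twist": 0}, {"delta_pos": [39, -5.7, 0], "twist": 0}, {"delta_pos": [39, -5.7, 0], "twist": 0}, {"delta_pos": [39, -5.7, 0], "twist": 0}, {"delta_pos": [39, -5.7, 0], "twist": 0}, {"delta_pos": [39, -5.7, 0], "twist": 0}, {"delta_pos": [39, -5.7, 0], "twist": 0}, {"delta_pos": [0, 0, 15], "twist": -3.2}, {"delta_pos": [0, 0, 15], "twist": -3.2}, {"delta_pos": [0, 0, 0], "twist": 0}, {"delta_pos": [0, 0, 0], "twist": 0}], gripper=0.6)

```text
time_s: 29.33
tool_pos: [0.5251, 0.2306, 0.1169]
eef_rot: [-0.001, 0.67, 0.743, -0.002]
ft_force: [-0.0, 0.1, 0.1]
gripper_width: 0.0514
```

Run:
```python
from h import *
c=camera("wrist"); save(c,"w20.png")
fuses(c)
go([.5255,.231,.026],96)
```

```text
green 741 px [256. 193.] ctr 526.5 231.7 size 33.8 19.3 ang -84.0
pos [526.1 230.5 118. ] yaw 95.9 d_tool [ 0.6 -0.3 92. ] twist -0.1 q [ 0.22  0.42  1.65 -0.    1.08  0.12] F [-0.  -0.1 -0.6] w 0.0514 t 29.38
```

View pics/w20.png

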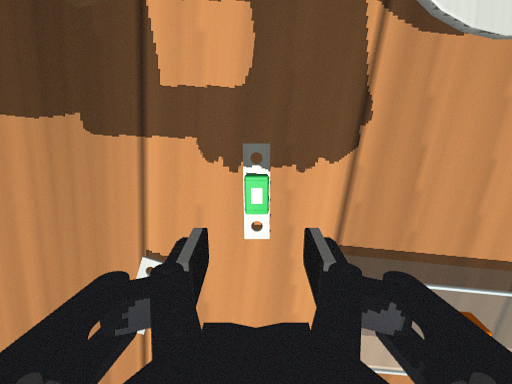

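>>> step_arm(series=[{"delta_pos": [0.7, 0.3, 30], "twist": 0}, {"delta_pos": [0, 0, 30], "twist": 0}, {"delta_pos": [0, 0, 20], "twist": 0}, {"delta_pos": [0, 0, 9], "twist": 0}, {"delta_pos": [0, 0, 3], "twist": 0}, {"delta_pos": [0, 0, 0], "twist": 0}])

```text
time_s: 29.88
tool_pos: [0.5272, 0.2311, 0.027]
eef_rot: [0.0, 0.67, 0.743, 0.0]
ft_force: [0.0, -0.4, -0.0]
gripper_width: 0.0511
```

>>> step_arm(series=[{"delta_pos": [0, 0, 0], "twist": 0}, {"delta_pos": [0, 0, 0], "twist": 0}, {"delta_pos": [0, 0, 0], "twist": 0}, {"delta_pos": [0, 0, 0], "twist": 0}, {"delta_pos": [0, 0, 0], "twist": 0}, {"delta_pos": [0, 0, 0], "twist": 0}], gripper=0)

```text
time_s: 30.38
tool_pos: [0.5276, 0.2317, 0.0288]
eef_rot: [0.001, 0.669, 0.743, 0.001]
ft_force: [-1.8, -1.5, 6.3]
gripper_width: 0.0177
```

>>> step_arm(series=[{"delta_pos": [0, 0, -10], "twist": 0}, {"delta_pos": [0, 0, -25], "twist": 0}, {"delta_pos": [0, 0, -35], "twist": 0}, {"delta_pos": [0, 0, -30], "twist": 0}, {"delta_pos": [0, 0, 0], "twist": 3.2}, {"delta_pos": [0, 0, 0], "twist": 3.2}, {"delta_pos": [0, 0, 0], "twist": 0}, {"delta_pos": [0, 0, 0], "twist": 0}])

```text
time_s: 31.05
tool_pos: [0.5268, 0.2316, 0.1278]
eef_rot: [0.0, 0.709, 0.705, 0.0]
ft_force: [0.6, 0.0, -0.1]
gripper_width: 0.0173
```

Run:
```python
from h import *
c=camera("wrist"); save(c,"w21.png")
go([.5218,-.0816,.12],89.5)
```

```text
pos [526.6 231.5 127.2] yaw 89.7 d_tool [-313.2   -3.1    7.2] twist 0.2 q [0.22 0.41 1.64 0.   1.09 0.23] F [-0.2  0.3 -1.6] w 0.0178 t 31.1
```

View pics/w21.png

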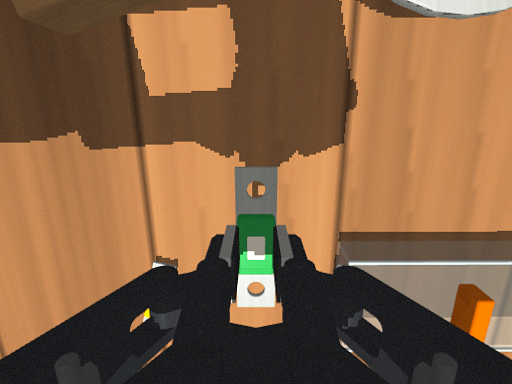

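>>> step_arm(series=[{"delta_pos": [-39.2, -0.4, 0], "twist": 0.2}, {"delta_pos": [-39.2, -0.4, 0], "twist": 0}, {"delta_pos": [-39.2, -0.4, 0], "twist": 0}, {"delta_pos": [-39.2, -0.4, 0], "twist": 0}, {"delta_pos": [-39.2, -0.4, 0], "twist": 0}, {"delta_pos": [-39.2, -0.4, 0], "twist": 0}, {"delta_pos": [-39.2, -0.4, 0], "twist": 0}, {"delta_pos": [-39.2, -0.4, 10], "twist": 0}, {"delta_pos": [0, 0, 25], "twist": 0}, {"delta_pos": [0, 0, 23], "twist": 0}, {"delta_pos": [0, 0, 0], "twist": 0}, {"delta_pos": [0, 0, 0], "twist": 0}])

```text
time_s: 32.1
tool_pos: [0.5191, -0.0817, 0.0677]
eef_rot: [-0.002, 0.711, 0.704, -0.001]
ft_force: [0.4, -0.8, -0.5]
gripper_width: 0.0177
```

>>> step_arm(series=[{"delta_pos": [0, 0, 0], "twist": 0}, {"delta_pos": [0, 0, 0], "twist": 0}])

```text
time_s: 32.27
tool_pos: [0.5214, -0.0818, 0.0702]
eef_rot: [0.001, 0.71, 0.704, 0.0]
ft_force: [1.2, -0.1, -0.6]
gripper_width: 0.018
```

Run:
```python
from h import *
c=camera("wrist"); save(c,"w22.png",(150,130,400,310,3))
go([.5216,-.082,.0443],89.5)
```

```text
pos [521.4 -81.8  70.2] yaw 89.5 d_tool [-0.2  0.2 25.9] twist -0.0 q [-0.37  0.41  1.81 -0.    0.92 -0.36] F [ 0.4  0.5 -0.2] w 0.0176 t 32.32
```

View pics/w22.png

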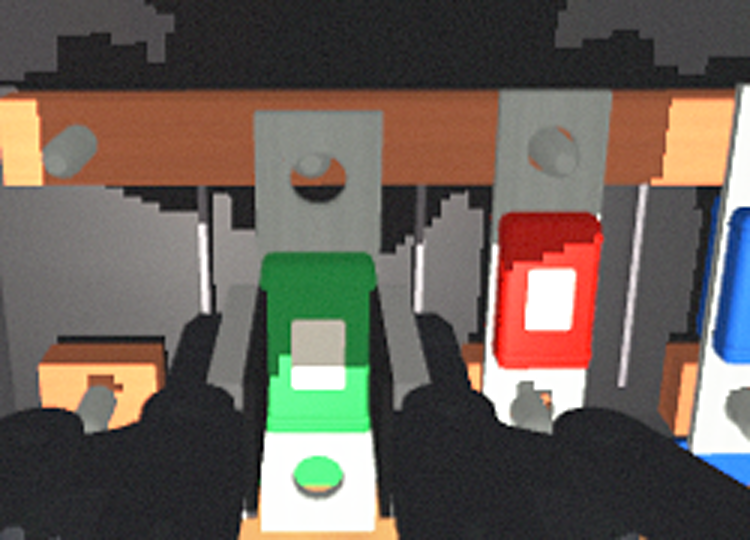

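>>> step_arm(series=[{"delta_pos": [0, 0, 6], "twist": 0}, {"delta_pos": [0, 0, 6], "twist": 0}, {"delta_pos": [0, 0, 4], "twist": 0}, {"delta_pos": [0, 0, 3], "twist": 0}, {"delta_pos": [0, 0, 0], "twist": 0}])

```text
time_s: 32.73
tool_pos: [0.5197, -0.0817, 0.0489]
eef_rot: [-0.001, 0.711, 0.703, -0.0]
ft_force: [0.5, 0.3, -0.2]
gripper_width: 0.0174
```

>>> step_arm(series=[{"delta_pos": [0, 0.5, 3], "twist": 0}, {"delta_pos": [0, 0, 2.5], "twist": 0}, {"delta_pos": [0, 0, 0], "twist": 0}, {"delta_pos": [0, 0, 0], "twist": 0}])

```text
time_s: 33.07
tool_pos: [0.521, -0.0821, 0.0444]
eef_rot: [0.0, 0.711, 0.703, 0.0]
ft_force: [0.4, 0.2, 1.1]
gripper_width: 0.0176
```

>>> step_arm(series=[{"delta_pos": [0, 0, 1.5], "twist": 0}, {"delta_pos": [0, 0, 0], "twist": 0}])

```text
time_s: 33.23
tool_pos: [0.5211, -0.0821, 0.0443]
eef_rot: [0.0, 0.711, 0.703, 0.0]
ft_force: [-4.1, 1.7, 13.5]
gripper_width: 0.0178
```

>>> step_arm(series=[{"delta_pos": [0, 0, 0], "twist": 0}, {"delta_pos": [0, 0, 0], "twist": 0}, {"delta_pos": [0, 0, 0], "twist": 0}, {"delta_pos": [0, 0, -15], "twist": 0}, {"delta_pos": [0, 0, -30], "twist": 0}, {"delta_pos": [0, 0, -35], "twist": 0}, {"delta_pos": [0, 0, -25], "twist": 0}, {"delta_pos": [0, 0, 0], "twist": 0}], gripper=0.42)

```text
time_s: 33.9
tool_pos: [0.524, -0.0832, 0.153]
eef_rot: [0.004, 0.711, 0.703, 0.002]
ft_force: [0.6, -0.1, 0.3]
gripper_width: 0.0359
```

Run:
```python
from h import *
c=camera("wrist"); save(c,"w23.png",(150,100,400,280,3))
d=camera("scene"); save(d,"s23.png",(130,120,380,320,3))
go([.431,.1185,.12],75)
```

```text
pos [521.4 -82.3 148.6] yaw 89.4 d_tool [199.8 -92.6  28.2] twist 14.4 q [-0.37  0.31  1.73  0.    1.1  -0.36] F [-0.9  0.  -1.4] w 0.0359 t 34.0
```

View pics/w23.png

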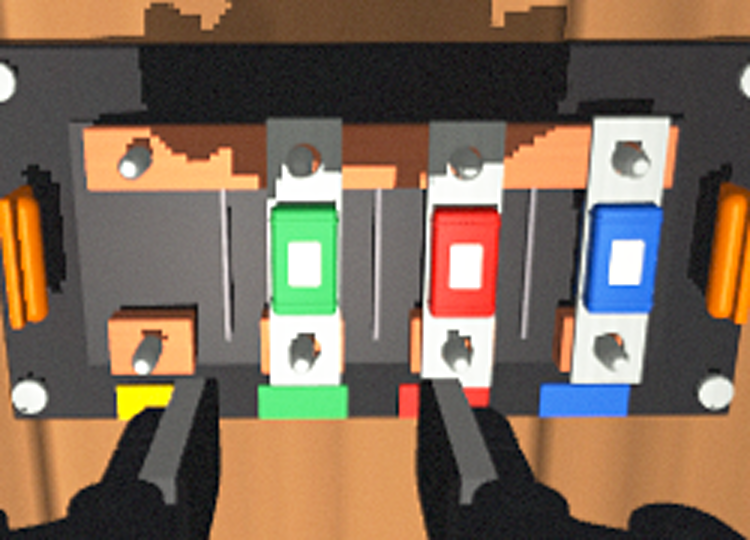

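View pics/s23.png

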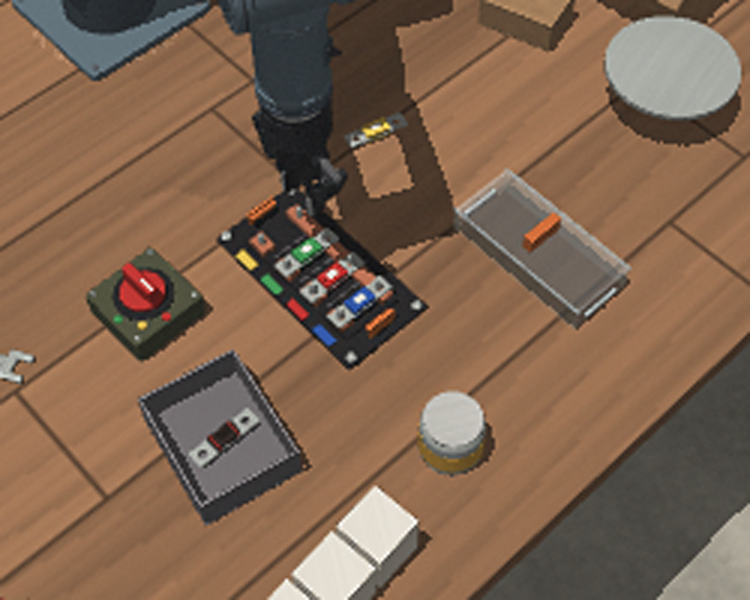

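Three fuses are home and yellow hasn't moved. Next is yellow.

>>> step_arm(series=[{"delta_pos": [33.3, -15.4, 0], "twist": 0}, {"delta_pos": [33.3, -15.4, 0], "twist": 0}, {"delta_pos": [33.3, -15.4, 0], "twist": 0}, {"delta_pos": [33.3, -15.4, 0], "twist": 0}, {"delta_pos": [33.3, -15.4, 0], "twist": 0}, {"delta_pos": [33.3, -15.4, 0], "twist": 0}, {"delta_pos": [0, 0, 10], "twist": 4.8}, {"delta_pos": [0, 0, 10], "twist": 4.8}, {"delta_pos": [0, 0, 9], "twist": 4.8}, {"delta_pos": [0, 0, 0], "twist": 0}, {"delta_pos": [0, 0, 0], "twist": 0}], gripper=0.6)

```text
time_s: 34.92
tool_pos: [0.4292, 0.1187, 0.1173]
eef_rot: [-0.001, 0.793, 0.61, -0.002]
ft_force: [0.2, 0.1, -0.8]
gripper_width: 0.0514
```

Run:
```python
from h import *
c=camera("wrist"); save(c,"w24.png")
fuses(c)
go([.4305,.1185,.026],75)
```

```text
yellow 688 px [256. 196.] ctr 430.0 117.4 size 33.3 18.8 ang 74.6
green 270 px [398. 372.] ctr 519.3 -100.8 size 45.6 16.9 ang -67.2
blue 180 px [505. 340.] ctr 624.5 -88.0 size 18.7 15.0 ang 89.4
pos [429.8 118.6 118. ] yaw 75.1 d_tool [ 0.1  0.9 92. ] twist 0.1 q [ 0.02  0.22  1.95 -0.    0.97  0.28] F [-0.2  0.8  0.1] w 0.0512 t 34.97
```

View pics/w24.png

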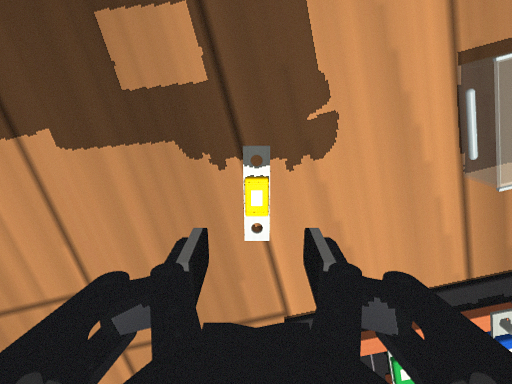

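>>> step_arm(series=[{"delta_pos": [-0.4, 0.3, 30], "twist": 0.3}, {"delta_pos": [0, 0, 30], "twist": 0}, {"delta_pos": [0, 0, 20], "twist": 0}, {"delta_pos": [0, 0, 9], "twist": 0}, {"delta_pos": [0, 0, 3], "twist": 0}, {"delta_pos": [0, 0, 0], "twist": 0}])

```text
time_s: 35.47
tool_pos: [0.4308, 0.1181, 0.0267]
eef_rot: [-0.0, 0.795, 0.607, -0.0]
ft_force: [0.2, -0.3, 0.6]
gripper_width: 0.0512
```

>>> step_arm(series=[{"delta_pos": [0, 0, 0], "twist": 0}, {"delta_pos": [0, 0, 0], "twist": 0}, {"delta_pos": [0, 0, 0], "twist": 0}, {"delta_pos": [0, 0, 0], "twist": 0}, {"delta_pos": [0, 0, 0], "twist": 0}, {"delta_pos": [0, 0, 0], "twist": 0}], gripper=0)

```text
time_s: 35.97
tool_pos: [0.4318, 0.1183, 0.0282]
eef_rot: [0.001, 0.795, 0.607, 0.001]
ft_force: [-0.3, -0.5, 5.5]
gripper_width: 0.0181
```

>>> step_arm(series=[{"delta_pos": [0, 0, -10], "twist": 0}, {"delta_pos": [0, 0, -25], "twist": 0}, {"delta_pos": [0, 0, -35], "twist": 0}, {"delta_pos": [0, 0, -30], "twist": 0}, {"delta_pos": [0, 0, 0], "twist": -4.9}, {"delta_pos": [0, 0, 0], "twist": -4.9}, {"delta_pos": [0, 0, 0], "twist": -4.9}, {"delta_pos": [0, 0, 0], "twist": 0}, {"delta_pos": [0, 0, 0], "twist": 0}])

```text
time_s: 36.72
tool_pos: [0.4308, 0.1183, 0.1273]
eef_rot: [0.0, 0.712, 0.703, 0.0]
ft_force: [-1.1, 0.1, -0.4]
gripper_width: 0.018
```

Run:
```python
from h import *
c=camera("wrist"); save(c,"w25.png")
go([.4736,-.0816,.12],89.5)
```

```text
pos [430.7 118.3 127.1] yaw 89.2 d_tool [-199.3   45.5    7.1] twist -0.3 q [0.02 0.2  1.94 0.   0.99 0.03] F [-0.5 -0.1 -0.7] w 0.0181 t 36.77
```

View pics/w25.png

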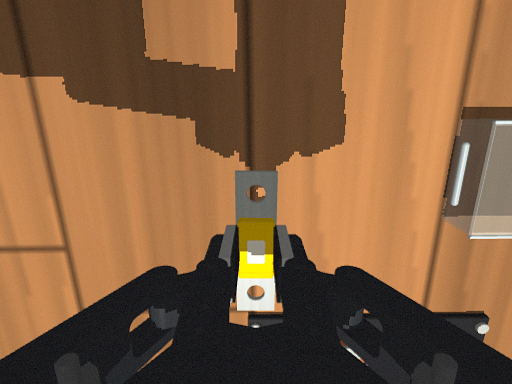

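>>> step_arm(series=[{"delta_pos": [-33.1, 7.5, 0], "twist": -0.3}, {"delta_pos": [-33.1, 7.5, 0], "twist": 0}, {"delta_pos": [-33.1, 7.5, 0], "twist": 0}, {"delta_pos": [-33.1, 7.5, 0], "twist": 0}, {"delta_pos": [-33.1, 7.5, 0], "twist": 0}, {"delta_pos": [-33.1, 7.5, 10], "twist": 0}, {"delta_pos": [0, 0, 25], "twist": 0}, {"delta_pos": [0, 0, 23], "twist": 0}, {"delta_pos": [0, 0, 0], "twist": 0}, {"delta_pos": [0, 0, 0], "twist": 0}, {"delta_pos": [0, 0, 0], "twist": 0}, {"delta_pos": [0, 0, 0], "twist": 0}])

```text
time_s: 37.77
tool_pos: [0.4755, -0.0806, 0.0701]
eef_rot: [0.001, 0.709, 0.705, 0.0]
ft_force: [0.1, -1.1, 0.5]
gripper_width: 0.0181
```

Run:
```python
from h import *
c=camera("wrist"); save(c,"w26.png",(150,130,400,310,3))
go([.4735,-.081,.0437],89.5)
```

```text
pos [475.5 -80.6  70.2] yaw 89.7 d_tool [-0.4 -2.1 26.5] twist 0.2 q [-0.4   0.34  1.92  0.    0.87 -0.39] F [ 0.8 -0.4  0.2] w 0.0182 t 37.82
```

View pics/w26.png

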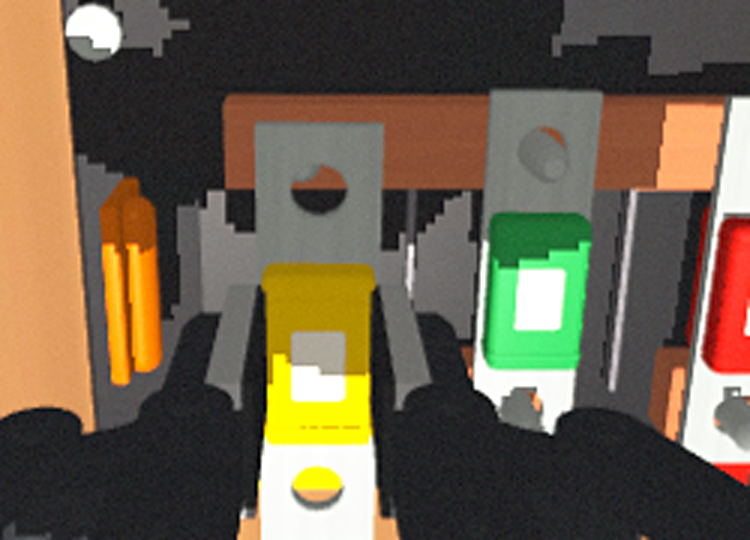

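>>> step_arm(series=[{"delta_pos": [0, -2, 6], "twist": 0.2}, {"delta_pos": [0, 0, 3], "twist": 0}, {"delta_pos": [0, 0, 0], "twist": 0}, {"delta_pos": [0, 0, 3], "twist": 0}, {"delta_pos": [0, 0, 4], "twist": 0}, {"delta_pos": [0, 0, 0], "twist": 0}])

```text
time_s: 38.32
tool_pos: [0.4721, -0.0804, 0.0521]
eef_rot: [-0.001, 0.71, 0.704, -0.0]
ft_force: [-0.1, -0.7, -1.2]
gripper_width: 0.0181
```

>>> step_arm(series=[{"delta_pos": [0, 0, 4], "twist": 0}, {"delta_pos": [0, 0, 4], "twist": 0}, {"delta_pos": [0, 0, 1.5], "twist": 0}, {"delta_pos": [0, 0, 0], "twist": 0}])

```text
time_s: 38.65
tool_pos: [0.4725, -0.0807, 0.0437]
eef_rot: [0.0, 0.71, 0.704, -0.0]
ft_force: [-2.3, 1.1, 6.0]
gripper_width: 0.0184
```

>>> step_arm(series=[{"delta_pos": [0, 0, 0], "twist": 0}, {"delta_pos": [0, 0, 0], "twist": 0}, {"delta_pos": [0, 0, 0], "twist": 0}, {"delta_pos": [0, 0, -15], "twist": 0}, {"delta_pos": [0, 0, -30], "twist": 0}, {"delta_pos": [0, 0, -35], "twist": 0}, {"delta_pos": [0, 0, -25], "twist": 0}, {"delta_pos": [0, 0, 0], "twist": 0}], gripper=0.42)

```text
time_s: 39.32
tool_pos: [0.4756, -0.0818, 0.1533]
eef_rot: [0.004, 0.71, 0.704, 0.002]
ft_force: [1.0, -0.6, -0.3]
gripper_width: 0.0359
```

>>> step_arm(series=[{"delta_pos": [-10, 25, -25], "twist": 0}, {"delta_pos": [-10, 25, -25], "twist": 0}, {"delta_pos": [-10, 25, -10], "twist": 0}, {"delta_pos": [0, 0, 0], "twist": 0}, {"delta_pos": [0, 0, 0], "twist": 0}])

```text
time_s: 39.73
tool_pos: [0.548, -0.1118, 0.2078]
eef_rot: [0.0, 0.71, 0.704, 0.0]
ft_force: [-0.6, 0.8, -1.0]
gripper_width: 0.0363
```

Run:
```python
from h import *
c=camera("wrist"); save(c,"w27.png",(110,60,370,240,3))
go([.7062,.13,.2],89.5)
```

```text
pos [ 546.5 -111.   207. ] yaw 89.5 d_tool [242.5 157.5   6.8] twist -0.0 q [-0.4   0.31  1.58  0.    1.26 -0.39] F [-0.2  0.6 -0.7] w 0.0357 t 39.78
```

View pics/w27.png

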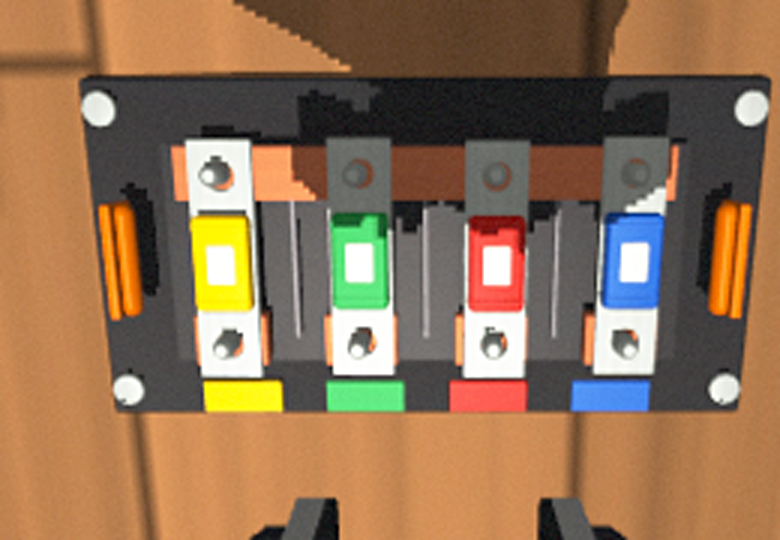

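All four are home and colour-matched. Next: fetch the cover.

>>> step_arm(series=[{"delta_pos": [30.3, 19.7, 0], "twist": 0}, {"delta_pos": [30.3, 19.7, 0], "twist": 0}, {"delta_pos": [30.3, 19.7, 0], "twist": 0}, {"delta_pos": [30.3, 19.7, 0], "twist": 0}, {"delta_pos": [30.3, 19.7, 0], "twist": 0}, {"delta_pos": [30.3, 19.7, 0], "twist": 0}, {"delta_pos": [30.3, 19.7, 0], "twist": 0}, {"delta_pos": [30.3, 19.7, 0], "twist": 0}, {"delta_pos": [0, 0, 30], "twist": 0}, {"delta_pos": [0, 0, 0], "twist": 0}, {"delta_pos": [0, 0, 0], "twist": 0}], gripper=0.6)

```text
time_s: 40.7
tool_pos: [0.7039, 0.13, 0.1745]
eef_rot: [-0.003, 0.71, 0.704, -0.003]
ft_force: [-0.3, -0.7, -0.2]
gripper_width: 0.0517
```

Run:
```python
from h import *
c=camera("wrist"); save(c,"w28.png")
go([.7062,.1299,.063],89.5)
```

```text
pos [705.  129.3 176.6] yaw 89.5 d_tool [  0.6   1.8 113.6] twist -0.0 q [ 0.03  0.61  1.17 -0.    1.36  0.04] F [ 0.4 -0.3  0.8] w 0.051 t 40.75
```

View pics/w28.png

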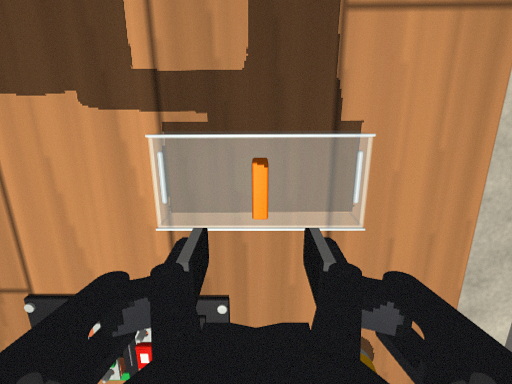

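>>> step_arm(series=[{"delta_pos": [0.6, 1.5, 30], "twist": 0}, {"delta_pos": [0, 0, 35], "twist": 0}, {"delta_pos": [0, 0, 25], "twist": 0}, {"delta_pos": [0, 0, 15], "twist": 0}, {"delta_pos": [0, 0, 8], "twist": 0}, {"delta_pos": [0, 0, 0], "twist": 0}])

```text
time_s: 41.25
tool_pos: [0.7073, 0.1291, 0.0643]
eef_rot: [-0.001, 0.711, 0.703, -0.001]
ft_force: [-0.7, 0.3, -0.4]
gripper_width: 0.0512
```

>>> step_arm(series=[{"delta_pos": [0, 0, 0], "twist": 0}, {"delta_pos": [0, 0, 0], "twist": 0}, {"delta_pos": [0, 0, 0], "twist": 0}, {"delta_pos": [0, 0, 0], "twist": 0}, {"delta_pos": [0, 0, 0], "twist": 0}, {"delta_pos": [0, 0, 0], "twist": 0}], gripper=0)

```text
time_s: 41.75
tool_pos: [0.7097, 0.1302, 0.0678]
eef_rot: [0.001, 0.71, 0.704, 0.001]
ft_force: [-0.5, -0.5, 6.9]
gripper_width: 0.0125
```

>>> step_arm(series=[{"delta_pos": [0, 0, -10], "twist": 0}, {"delta_pos": [0, 0, -25], "twist": 0}, {"delta_pos": [0, 0, -30], "twist": 0}, {"delta_pos": [0, 0, -25], "twist": 0}, {"delta_pos": [0, 0, -10], "twist": 0}, {"delta_pos": [0, 0, 0], "twist": 0}, {"delta_pos": [0, 0, 0], "twist": 0}])

```text
time_s: 42.33
tool_pos: [0.7083, 0.1304, 0.1652]
eef_rot: [0.0, 0.71, 0.704, 0.0]
ft_force: [-0.2, -0.0, -2.2]
gripper_width: 0.0121
```

Run:
```python
from h import *
c=camera("wrist"); save(c,"w29.png")
go([.5457,-.0834,.15],89.5)
```

```text
pos [707.5 130.4 163.7] yaw 89.5 d_tool [-215.2 -159.9   14.1] twist -0.0 q [0.03 0.62 1.18 0.   1.34 0.04] F [ 0.4  0.5 -2. ] w 0.0123 t 42.38
```

View pics/w29.png

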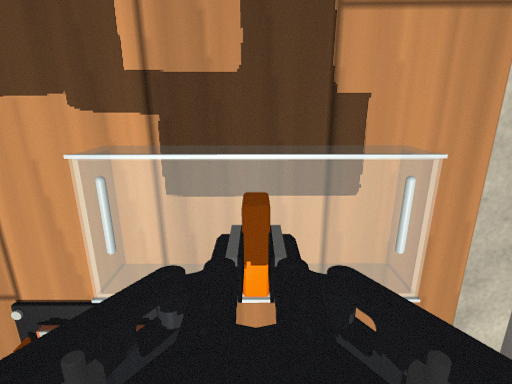

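The cover is level in the jaws. Next: carry it over the block.

>>> step_arm(series=[{"delta_pos": [-26.9, -20, 0], "twist": 0}, {"delta_pos": [-26.9, -20, 0], "twist": 0}, {"delta_pos": [-26.9, -20, 0], "twist": 0}, {"delta_pos": [-26.9, -20, 0], "twist": 0}, {"delta_pos": [-26.9, -20, 0], "twist": 0}, {"delta_pos": [-26.9, -20, 0], "twist": 0}, {"delta_pos": [-26.9, -20, 0], "twist": 0}, {"delta_pos": [-26.9, -20, 0], "twist": 0}, {"delta_pos": [0, 0, 20], "twist": 0}, {"delta_pos": [0, 0, 15], "twist": 0}, {"delta_pos": [0, 0, 0], "twist": 0}, {"delta_pos": [0, 0, 0], "twist": 0}])

```text
time_s: 43.38
tool_pos: [0.5448, -0.083, 0.1281]
eef_rot: [-0.002, 0.71, 0.704, -0.001]
ft_force: [-0.2, -0.2, -1.7]
gripper_width: 0.0122
```

>>> step_arm(series=[{"delta_pos": [0, 0, 0], "twist": 0}, {"delta_pos": [0, 0, 0], "twist": 0}])

```text
time_s: 43.55
tool_pos: [0.5471, -0.0832, 0.1307]
eef_rot: [0.0, 0.71, 0.704, 0.0]
ft_force: [0.2, 0.9, -2.6]
gripper_width: 0.0123
```

Run:
```python
from h import *
c=camera("wrist"); save(c,"w30.png")
d=camera("scene"); save(d,"s30.png",(190,170,290,250,7))
d=camera("side"); save(d,"d30.png",(200,140,340,230,5))
go([.5457,-.0834,.0838],89.5)
```

```text
pos [547.1 -83.2 130.9] yaw 89.5 d_tool [-0.2 -1.4 47.1] twist 0.0 q [-0.35  0.37  1.69  0.    1.08 -0.34] F [ 0.3  0.3 -1.4] w 0.0124 t 43.7
```

View pics/w30.png

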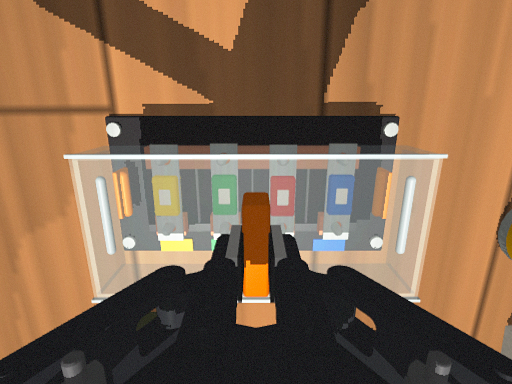

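View pics/d30.png

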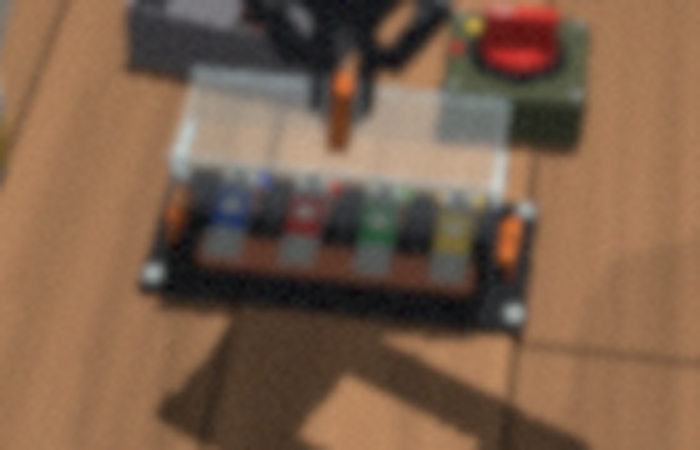

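>>> step_arm(series=[{"delta_pos": [0, -1.3, 12], "twist": 0}, {"delta_pos": [0, 0, 14], "twist": 0}, {"delta_pos": [0, 0, 10], "twist": 0}, {"delta_pos": [0, 0, 5], "twist": 0}, {"delta_pos": [0, 0, 0], "twist": 0}, {"delta_pos": [0, 0, 0], "twist": 0}])

```text
time_s: 44.2
tool_pos: [0.5454, -0.0834, 0.0894]
eef_rot: [-0.0, 0.71, 0.704, -0.0]
ft_force: [-0.6, 0.3, -1.4]
gripper_width: 0.0125
```

>>> step_arm(series=[{"delta_pos": [0, 0, 3], "twist": 0}, {"delta_pos": [0, 0, 2], "twist": 0}, {"delta_pos": [0, 0, 1], "twist": 0}, {"delta_pos": [0, 0, 0], "twist": 0}])

```text
time_s: 44.53
tool_pos: [0.5453, -0.0836, 0.0839]
eef_rot: [0.0, 0.71, 0.704, 0.0]
ft_force: [-3.8, -0.1, 5.1]
gripper_width: 0.0124
```

It's resting on the catches at 0.0839, as predicted. Next: press gently.

>>> step_arm(series=[{"delta_pos": [0, 0, 0.5], "twist": 0}, {"delta_pos": [0, 0, 0.5], "twist": 0}, {"delta_pos": [0, 0, 0], "twist": 0}])

```text
time_s: 44.78
tool_pos: [0.5454, -0.0836, 0.083]
eef_rot: [0.0, 0.71, 0.704, 0.0]
ft_force: [-5.2, 0.5, 6.3]
gripper_width: 0.0124
```

>>> step_arm(series=[{"delta_pos": [0, 0, 0.5], "twist": 0}, {"delta_pos": [0, 0, 0.5], "twist": 0}, {"delta_pos": [0, 0, 0.5], "twist": 0}, {"delta_pos": [0, 0, 0], "twist": 0}])

```text
time_s: 45.12
tool_pos: [0.5453, -0.0836, 0.0819]
eef_rot: [0.0, 0.71, 0.704, 0.0]
ft_force: [-7.0, 0.3, 8.8]
gripper_width: 0.0124
```

>>> step_arm(series=[{"delta_pos": [0, -0.7, 0.5], "twist": 0}, {"delta_pos": [0, 0, 0.5], "twist": 0}, {"delta_pos": [0, 0, 0.5], "twist": 0}, {"delta_pos": [0, 0, 0], "twist": 0}])

```text
time_s: 45.45
tool_pos: [0.5448, -0.0837, 0.081]
eef_rot: [0.001, 0.71, 0.704, 0.0]
ft_force: [-7.4, 0.7, 11.6]
gripper_width: 0.0121
```

>>> step_arm(series=[{"delta_pos": [0, -0.5, 0.5], "twist": 0}, {"delta_pos": [0, 0, 0.5], "twist": 0}, {"delta_pos": [0, 0, 0.5], "twist": 0}, {"delta_pos": [0, 0, 0], "twist": 0}])

```text
time_s: 45.78
tool_pos: [0.5445, -0.0837, 0.0801]
eef_rot: [0.001, 0.71, 0.704, 0.0]
ft_force: [-8.4, 1.2, 17.6]
gripper_width: 0.0122
```

>>> step_arm(series=[{"delta_pos": [0, 0, 0.5], "twist": 0}, {"delta_pos": [0, 0, 0.5], "twist": 0}, {"delta_pos": [0, 0, 0], "twist": 0}])

```text
time_s: 46.03
tool_pos: [0.5445, -0.0836, 0.0801]
eef_rot: [0.001, 0.71, 0.704, 0.0]
ft_force: [-11.8, 2.4, 24.5]
gripper_width: 0.0123
```

Run:
```python
from h import *
c=camera("wrist"); save(c,"w31.png",(70,100,440,310,2))
d=camera("side"); save(d,"d31.png",(210,150,330,220,6))
go([.5457,-.0834,.0758],89.5)
```

```text
pos [544.5 -83.7  80.1] yaw 89.5 d_tool [0.3 1.2 4.3] twist 0.0 q [-0.35  0.43  1.75 -0.    0.96 -0.35] F [-10.9   1.5  24.6] w 0.0121 t 46.13
```

View pics/w31.png

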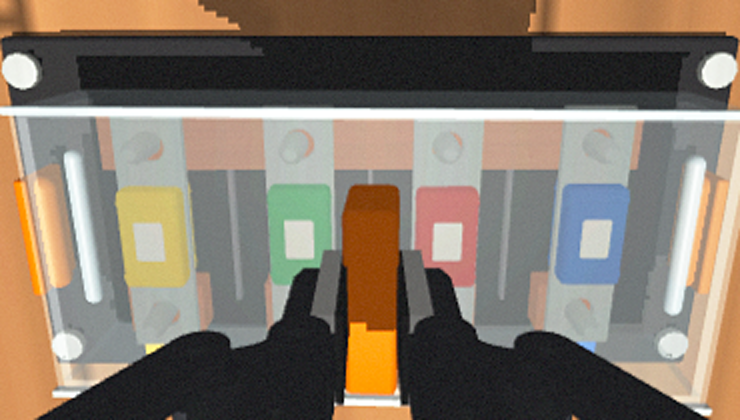

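View pics/d31.png

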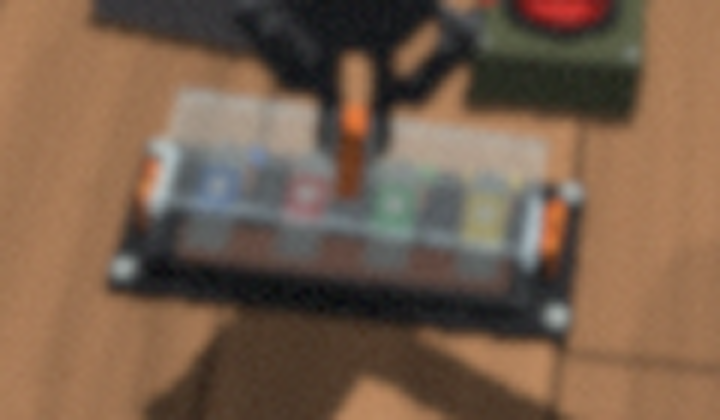

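The right end has snapped home. The left is still about 8 mm up: the cover's top edge slopes (112→117 in the crop) and the TCP is stuck 4.3 mm above home. I'll release and press the left end with closed fingers.

>>> step_arm(series=[{"delta_pos": [0, 0, -1], "twist": 0}, {"delta_pos": [0, 0, 0], "twist": 0}, {"delta_pos": [0, 0, 0], "twist": 0}, {"delta_pos": [0, 0, 0], "twist": 0}, {"delta_pos": [0, 0, -15], "twist": 0}, {"delta_pos": [0, 0, -25], "twist": 0}, {"delta_pos": [0, 0, -30], "twist": 0}, {"delta_pos": [0, 0, 0], "twist": 0}, {"delta_pos": [0, 0, 0], "twist": 0}], gripper=0.42)

```text
time_s: 46.88
tool_pos: [0.5454, -0.0839, 0.1493]
eef_rot: [0.002, 0.71, 0.704, 0.001]
ft_force: [-0.1, -0.2, 0.0]
gripper_width: 0.0358
```

Run:
```python
from h import *
c=camera("wrist"); save(c,"w32.png")
d=camera("scene"); save(d,"s32.png",(190,170,290,250,7))
go([.475,-.0834,.12],89.5)
```

```text
pos [543.6 -83.3 146.9] yaw 89.5 d_tool [ -0.8 -68.6  27. ] twist -0.0 q [-0.35  0.35  1.68  0.    1.12 -0.35] F [ 0.6 -0.3 -0.9] w 0.0361 t 46.98
```

View pics/w32.png

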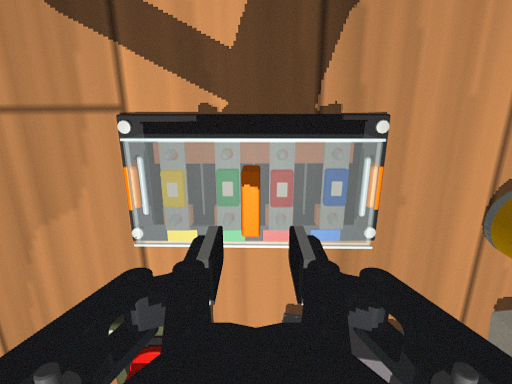

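View pics/s32.png

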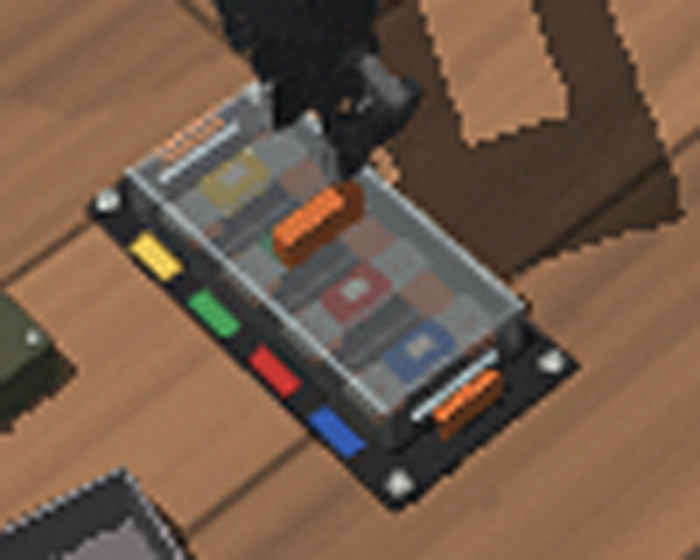

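>>> step_arm(series=[{"delta_pos": [-1, -36, 0], "twist": 0}, {"delta_pos": [0, -36, 0], "twist": 0}, {"delta_pos": [0, 0, 20], "twist": 0}, {"delta_pos": [0, 0, 20], "twist": 0}, {"delta_pos": [0, 0, 15], "twist": 0}, {"delta_pos": [0, 0, 6], "twist": 0}, {"delta_pos": [0, 0, 0], "twist": 0}, {"delta_pos": [0, 0, 0], "twist": 0}], gripper=0)

```text
time_s: 47.65
tool_pos: [0.4717, -0.0836, 0.0862]
eef_rot: [-0.001, 0.71, 0.704, -0.0]
ft_force: [0.2, -0.3, 0.8]
gripper_width: -0.0001
```

>>> step_arm(series=[{"delta_pos": [0, 0, 4], "twist": 0}, {"delta_pos": [0, 0, 3], "twist": 0}, {"delta_pos": [0, 0, 1], "twist": 0}, {"delta_pos": [0, 0, 0], "twist": 0}])

```text
time_s: 47.98
tool_pos: [0.4721, -0.0838, 0.0788]
eef_rot: [0.0, 0.71, 0.704, 0.0]
ft_force: [0.1, -0.3, 0.8]
gripper_width: -0.0
```

>>> step_arm(series=[{"delta_pos": [0, 0, 1.5], "twist": 0}, {"delta_pos": [0, 0, 1.5], "twist": 0}, {"delta_pos": [0, 0, 1], "twist": 0}, {"delta_pos": [0, 0, 0], "twist": 0}])

```text
time_s: 48.32
tool_pos: [0.472, -0.0837, 0.0747]
eef_rot: [-0.0, 0.71, 0.704, -0.0]
ft_force: [0.8, -0.8, -0.1]
gripper_width: 0.0003
```

>>> step_arm(series=[{"delta_pos": [0, 0, 1], "twist": 0}, {"delta_pos": [0, 0, 1], "twist": 0}, {"delta_pos": [0, 0, 0], "twist": 0}, {"delta_pos": [0, 0, 0], "twist": 0}])

```text
time_s: 48.65
tool_pos: [0.472, -0.0838, 0.0728]
eef_rot: [-0.0, 0.71, 0.704, -0.0]
ft_force: [0.2, -0.8, 0.6]
gripper_width: 0.0
```

>>> step_arm(series=[{"delta_pos": [0, 0, 1], "twist": 0}, {"delta_pos": [0, 0, 1], "twist": 0}, {"delta_pos": [0, 0, 0], "twist": 0}, {"delta_pos": [0, 0, 0], "twist": 0}])

```text
time_s: 48.98
tool_pos: [0.472, -0.0838, 0.0707]
eef_rot: [-0.0, 0.71, 0.704, -0.0]
ft_force: [0.3, 0.0, 0.3]
gripper_width: 0.0
```

>>> step_arm(series=[{"delta_pos": [0, 0, 1], "twist": 0}, {"delta_pos": [0, 0, 1], "twist": 0}, {"delta_pos": [0, 0, 0], "twist": 0}, {"delta_pos": [0, 0, 0], "twist": 0}])

```text
time_s: 49.32
tool_pos: [0.472, -0.0838, 0.0687]
eef_rot: [-0.0, 0.71, 0.704, -0.0]
ft_force: [-0.5, 0.2, -0.0]
gripper_width: 0.0002
```

Run:
```python
from h import *
c=camera("wrist"); save(c,"w33.png")
d=camera("side"); save(d,"d33.png",(210,150,330,220,6))
go([.475,-.0834,.12],89.5)
```

```text
pos [472.1 -83.8  68.8] yaw 89.5 d_tool [  0.4   2.9 -51.2] twist -0.0 q [-0.41  0.34  1.93  0.    0.87 -0.4 ] F [ 0.3  0.8 -0.1] w -0.0 t 49.42
```

View pics/w33.png

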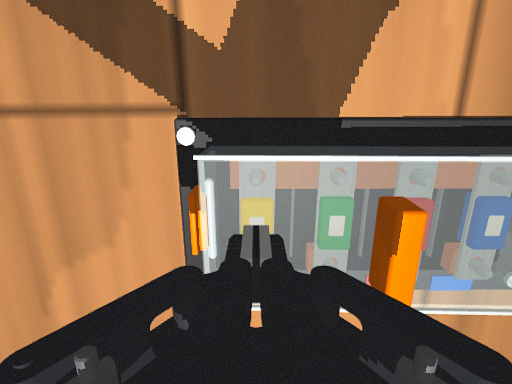

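View pics/d33.png

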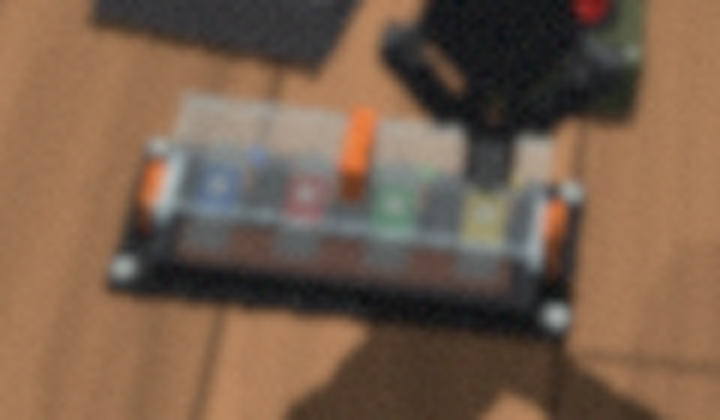

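>>> step_arm(series=[{"delta_pos": [0, 0, 1], "twist": 0}, {"delta_pos": [0, 0, 1], "twist": 0}, {"delta_pos": [0, 0, 0], "twist": 0}, {"delta_pos": [0, 0, 0], "twist": 0}])

```text
time_s: 49.75
tool_pos: [0.4723, -0.0839, 0.0669]
eef_rot: [0.0, 0.71, 0.704, 0.0]
ft_force: [-0.3, 0.2, 1.5]
gripper_width: -0.0
```

>>> step_arm(series=[{"delta_pos": [0, 0, 0.7], "twist": 0}, {"delta_pos": [0, 0, 0], "twist": 0}, {"delta_pos": [0, 0, 0], "twist": 0}])

```text
time_s: 50.0
tool_pos: [0.472, -0.0838, 0.0661]
eef_rot: [-0.0, 0.71, 0.704, -0.0]
ft_force: [-0.2, 0.5, 1.2]
gripper_width: -0.0001
```

>>> step_arm(series=[{"delta_pos": [0, 0, 1], "twist": 0}, {"delta_pos": [0, 0, 0], "twist": 0}, {"delta_pos": [0, 0, 0], "twist": 0}])

```text
time_s: 50.25
tool_pos: [0.4721, -0.0838, 0.066]
eef_rot: [0.0, 0.71, 0.704, 0.0]
ft_force: [-2.8, 2.1, 11.0]
gripper_width: 0.0
```

Solid contact at 0.066 means the left end is home, so it's the right end that is up. I'll press there.

>>> step_arm(series=[{"delta_pos": [0, 0, -25], "twist": 0}, {"delta_pos": [0, 0, -30], "twist": 0}, {"delta_pos": [0, 37, 0], "twist": 0}, {"delta_pos": [0, 37, 0], "twist": 0}, {"delta_pos": [0, 37, 0], "twist": 0}, {"delta_pos": [0, 37, 0], "twist": 0}, {"delta_pos": [0, 0, 15], "twist": 0}, {"delta_pos": [0, 0, 15], "twist": 0}, {"delta_pos": [0, 0, 8], "twist": 0}, {"delta_pos": [0, 0, 0], "twist": 0}, {"delta_pos": [0, 0, 0], "twist": 0}])

```text
time_s: 51.17
tool_pos: [0.6192, -0.0849, 0.0815]
eef_rot: [-0.001, 0.71, 0.704, -0.0]
ft_force: [-0.7, -0.5, 0.6]
gripper_width: 0.0
```

>>> step_arm(series=[{"delta_pos": [0, 0, 2], "twist": 0}, {"delta_pos": [0, 0, 2], "twist": 0}, {"delta_pos": [0, 0, 0], "twist": 0}, {"delta_pos": [0, 0, 0], "twist": 0}])

```text
time_s: 51.5
tool_pos: [0.6202, -0.0852, 0.0787]
eef_rot: [0.0, 0.71, 0.704, 0.0]
ft_force: [-0.5, 0.2, 0.1]
gripper_width: 0.0
```

>>> step_arm(series=[{"delta_pos": [1, 0, 2], "twist": 0}, {"delta_pos": [0, 0, 2], "twist": 0}, {"delta_pos": [0, 0, 1], "twist": 0}, {"delta_pos": [0, 0, 0], "twist": 0}])

```text
time_s: 51.83
tool_pos: [0.6198, -0.084, 0.0728]
eef_rot: [-0.0, 0.71, 0.704, -0.0]
ft_force: [0.0, 0.2, 0.2]
gripper_width: -0.0005
```

>>> step_arm(series=[{"delta_pos": [0, 0, 1], "twist": 0}, {"delta_pos": [0, 0, 1], "twist": 0}, {"delta_pos": [0, 0, 1], "twist": 0}, {"delta_pos": [0, 0, 0], "twist": 0}])

```text
time_s: 52.17
tool_pos: [0.6199, -0.0841, 0.0698]
eef_rot: [-0.0, 0.71, 0.704, -0.0]
ft_force: [-0.3, 0.8, -0.1]
gripper_width: -0.0
```

>>> step_arm(series=[{"delta_pos": [0, 0, 1], "twist": 0}, {"delta_pos": [0, 0, 1], "twist": 0}, {"delta_pos": [0, 0, 1], "twist": 0}, {"delta_pos": [0, 0, 0], "twist": 0}, {"delta_pos": [0, 0, 0], "twist": 0}])

```text
time_s: 52.58
tool_pos: [0.62, -0.0841, 0.067]
eef_rot: [-0.0, 0.71, 0.704, -0.0]
ft_force: [-0.1, 0.3, 1.0]
gripper_width: -0.0004
```

>>> step_arm(series=[{"delta_pos": [0, 0, 1], "twist": 0}, {"delta_pos": [0, 0, 0.7], "twist": 0}, {"delta_pos": [0, 0, 0], "twist": 0}])

```text
time_s: 52.83
tool_pos: [0.6202, -0.0841, 0.0661]
eef_rot: [0.0, 0.71, 0.704, 0.0]
ft_force: [-0.8, -0.1, 4.3]
gripper_width: 0.0002
```

Both ends touch at 0.066, so the cover top is at 47 mm, which is home. The earlier offset was grip slip. I'll look to confirm.

>>> step_arm(series=[{"delta_pos": [0, 0, -25], "twist": 0}, {"delta_pos": [0, 0, -35], "twist": 0}, {"delta_pos": [-5, -35, -35], "twist": 0}, {"delta_pos": [-5, -38, -30], "twist": 0}, {"delta_pos": [0, 0, 0], "twist": 0}, {"delta_pos": [0, 0, 0], "twist": 0}, {"delta_pos": [0, 0, 0], "twist": 0}], gripper=0.6)

```text
time_s: 53.42
tool_pos: [0.5584, -0.0921, 0.1804]
eef_rot: [0.0, 0.71, 0.704, 0.0]
ft_force: [-0.8, -0.0, -0.0]
gripper_width: 0.0512
```

Run:
```python
from h import *
c=camera("wrist"); save(c,"w34.png",(110,70,400,270,2.7))
d=camera("side"); save(d,"d34.png",(210,150,330,220,6))
h=cv2.cvtColor(c["img"],cv2.COLOR_RGB2HSV); m=cv2.inRange(h,(8,215,120),(20,255,255)); m[:70]=0;m[270:]=0
n,l,s,ce=cv2.connectedComponentsWithStats(m)
for i in range(1,n):
    if s[i,4]>40: print(s[i],ce[i],np.round(ray(c,*ce[i],.071),4),np.round(ray(c,*ce[i],.03),4))
go([.4462,-.2684,.2],0)
```

```text
[348 151  10  40 211] [352.48815166 170.1563981 ] [ 0.6408 -0.0735  0.071 ] [ 0.6549 -0.083   0.03  ]
[124 152   8  40 111] [127.24324324 169.94594595] [ 0.4525 -0.0718  0.071 ] [ 0.4337 -0.081   0.03  ]
[230 153  17  58 321] [240.64174455 173.89719626] [ 0.5472 -0.076   0.071 ] [ 0.5449 -0.0859  0.03  ]
[231 173   8  38 100] [232.77 194.68] [ 0.54   -0.0942  0.071 ] [ 0.5365 -0.1073  0.03  ]
pos [558.3 -91.8 179.1] yaw 89.5 d_tool [-177.5 -110.6  -20.8] twist 89.5 q [-0.36  0.34  1.6   0.    1.2  -0.35] F [ 0.2 -0.6 -0.8] w 0.0512 t 53.52
```

View pics/w34.png

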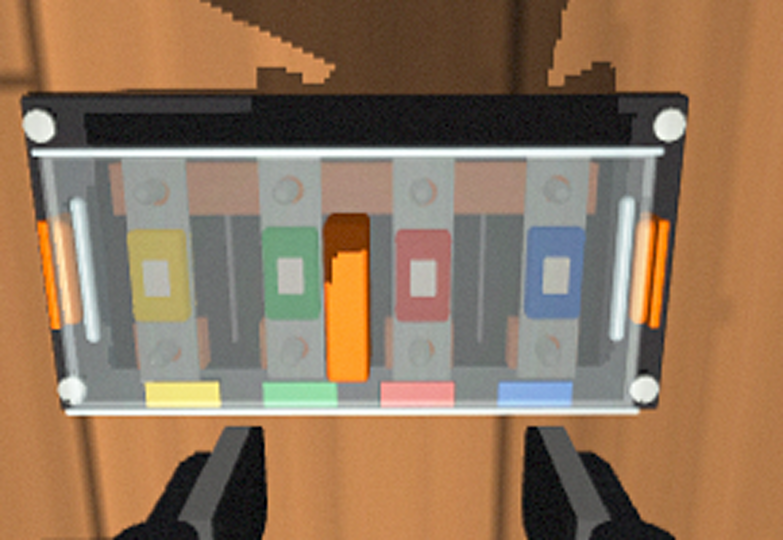

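View pics/d34.png

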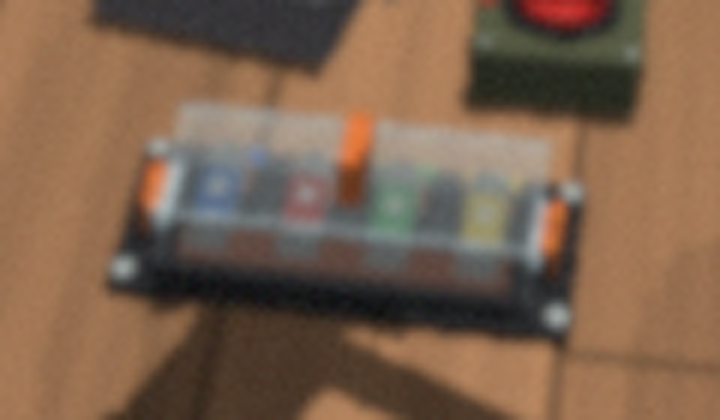

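The cover is centred and seated, with both catches against its ends. Next is the selector.

>>> step_arm(series=[{"delta_pos": [-29.6, -18.4, 0], "twist": 0}, {"delta_pos": [-29.6, -18.4, 0], "twist": 0}, {"delta_pos": [-29.6, -18.4, 0], "twist": 0}, {"delta_pos": [-29.6, -18.4, 0], "twist": 0}, {"delta_pos": [-29.6, -18.4, 0], "twist": 0}, {"delta_pos": [-29.5, -18.4, 0], "twist": 0}, {"delta_pos": [0, 0, 0], "twist": 6.9}, {"delta_pos": [0, 0, 0], "twist": 6.9}, {"delta_pos": [0, 0, 0], "twist": 6.9}, {"delta_pos": [0, 0, 0], "twist": 6.9}, {"delta_pos": [0, 0, 0], "twist": 6.9}, {"delta_pos": [0, 0, 0], "twist": 6.9}], gripper=1)

```text
time_s: 54.52
tool_pos: [0.4464, -0.2685, 0.1787]
eef_rot: [-0.001, 0.914, 0.405, -0.0]
ft_force: [-1.5, -0.1, -0.3]
gripper_width: 0.0857
```

>>> step_arm(series=[{"delta_pos": [0, 0, 5], "twist": 6.9}, {"delta_pos": [0, 0, 10], "twist": 6.9}, {"delta_pos": [0, 0, 10], "twist": 6.9}, {"delta_pos": [0, 0, 10], "twist": 6.9}, {"delta_pos": [0, 0, 10], "twist": 6.9}, {"delta_pos": [0, 0, 5], "twist": 6.9}, {"delta_pos": [0, 0, 0], "twist": 6.7}, {"delta_pos": [0, 0, 0], "twist": 0}, {"delta_pos": [0, 0, 0], "twist": 0}])

```text
time_s: 55.27
tool_pos: [0.4463, -0.2683, 0.1291]
eef_rot: [-0.001, 1.0, 0.002, -0.001]
ft_force: [0.3, 0.4, -0.5]
gripper_width: 0.0852
```

Run:
```python
from h import *
c=camera("wrist"); save(c,"w35.png")
go([.4462,-.2684,.073],0)
```

```text
pos [ 446.4 -268.5  129.6] yaw 0.2 d_tool [-0.1 -0.  56.6] twist 0.2 q [-0.76  0.32  1.77  0.    1.05  0.81] F [ 0.5 -0.3  1.6] w 0.0857 t 55.32
```

View pics/w35.png

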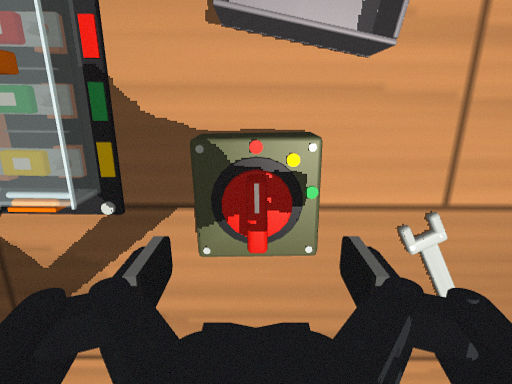

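The pointer is still at red and the bar is centred (257). Next: grip and turn clockwise 80 degrees.

>>> step_arm(series=[{"delta_pos": [0, 0, 18], "twist": 0}, {"delta_pos": [0, 0, 20], "twist": 0}, {"delta_pos": [0, 0, 12], "twist": 0}, {"delta_pos": [0, 0, 6], "twist": 0}, {"delta_pos": [0, 0, 0], "twist": 0}])

```text
time_s: 55.73
tool_pos: [0.4456, -0.268, 0.0731]
eef_rot: [-0.001, 1.0, 0.001, -0.001]
ft_force: [-0.2, -0.1, 0.1]
gripper_width: 0.0852
```

>>> step_arm(series=[{"delta_pos": [0, 0, 0], "twist": 0}, {"delta_pos": [0, 0, 0], "twist": 0}, {"delta_pos": [0, 0, 0], "twist": 0}, {"delta_pos": [0, 0, 0], "twist": 0}, {"delta_pos": [0, 0, 0], "twist": 0}, {"delta_pos": [0, 0, 0], "twist": 0}, {"delta_pos": [0, 0, 0], "twist": 0}, {"delta_pos": [0, 0, 0], "twist": 0}], gripper=0)

```text
time_s: 56.4
tool_pos: [0.4464, -0.2689, 0.075]
eef_rot: [0.0, 1.0, 0.0, 0.0]
ft_force: [-1.5, -0.9, 5.4]
gripper_width: 0.0127
```

>>> step_arm(series=[{"delta_pos": [0, 0, 0], "twist": 6.7}, {"delta_pos": [0, 0, 0], "twist": 6.7}, {"delta_pos": [0, 0, 0], "twist": 6.7}, {"delta_pos": [0, 0, 0], "twist": 6.7}, {"delta_pos": [0, 0, 0], "twist": 6.7}, {"delta_pos": [0, 0, 0], "twist": 6.7}, {"delta_pos": [0, 0, 0], "twist": 6.7}, {"delta_pos": [0, 0, 0], "twist": 6.7}, {"delta_pos": [0, 0, 0], "twist": 6.7}, {"delta_pos": [0, 0, 0], "twist": 6.7}, {"delta_pos": [0, 0, 0], "twist": 6.7}, {"delta_pos": [0, 0, 0], "twist": 6.7}])

```text
time_s: 57.4
tool_pos: [0.4452, -0.2703, 0.075]
eef_rot: [0.002, 0.762, -0.647, 0.0]
ft_force: [-6.8, -6.0, 6.3]
gripper_width: 0.0129
```

>>> step_arm(series=[{"delta_pos": [0, 0, 0], "twist": 0.8}, {"delta_pos": [0, 0, 0], "twist": 0}, {"delta_pos": [0, 0, 0], "twist": 0}, {"delta_pos": [0, 0, 0], "twist": 0}])

```text
time_s: 57.73
tool_pos: [0.4452, -0.2703, 0.075]
eef_rot: [0.002, 0.76, -0.65, 0.0]
ft_force: [-6.6, -5.6, 5.1]
gripper_width: 0.0128
```

>>> step_arm(series=[{"delta_pos": [0, 0, 0], "twist": 0}, {"delta_pos": [0, 0, 0], "twist": 0}, {"delta_pos": [0, 0, 0], "twist": 0}, {"delta_pos": [0, 0, 0], "twist": 0}, {"delta_pos": [0, 0, -20], "twist": 0}, {"delta_pos": [0, 0, -35], "twist": 0}, {"delta_pos": [0, 0, -40], "twist": 0}, {"delta_pos": [0, 0, -40], "twist": 0}, {"delta_pos": [0, 0, -40], "twist": 0}, {"delta_pos": [0, 0, 0], "twist": 0}, {"delta_pos": [0, 0, 0], "twist": 0}], gripper=1)

```text
time_s: 58.65
tool_pos: [0.4475, -0.2693, 0.2523]
eef_rot: [0.0, 0.759, -0.651, 0.003]
ft_force: [0.4, 0.3, -0.2]
gripper_width: 0.0858
```

Run:
```python
from h import *
c=camera("wrist"); save(c,"w36.png")
d=camera("scene"); save(d,"s36.png",(70,90,390,330,2.4))
go([.4462,-.2684,.073],0)
```

```text
pos [ 445.9 -268.   248.7] yaw -81.2 d_tool [  0.6  -0.3 175.7] twist -81.2 q [-0.76  0.21  1.61  0.    1.33  2.23] F [-0.3  0.5  0.3] w 0.0854 t 58.75
```

View pics/w36.png

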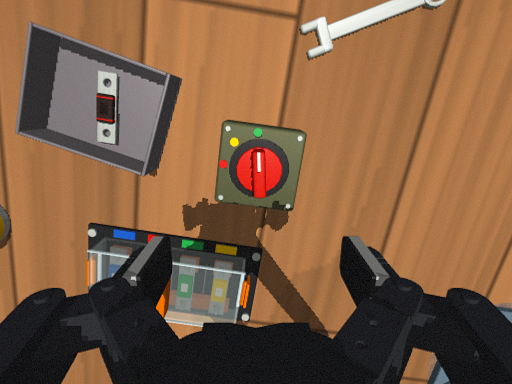

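View pics/s36.png

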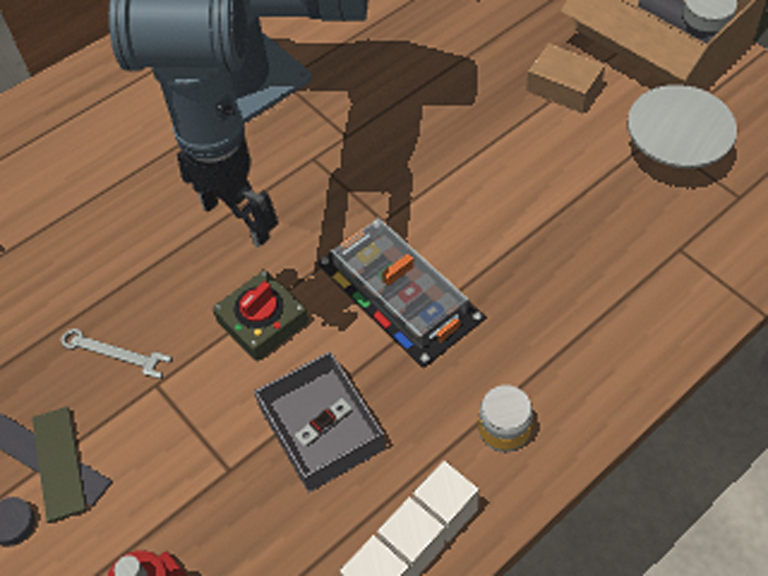

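The pointer is at green and nothing else has moved. As a last cover check, I'll compare the rib and cover pixels with the opening pictures, when the cover was snapped on.

Run:
```python
from h import *
for n,roi in(("scene",(195,170,285,245)),("side",(225,160,315,210))):
    a=cv2.imread(f"pics/{n}0.png")[:,:,::-1]; b=camera(n)["img"]
    for im in(a,b):
        h=cv2.cvtColor(np.ascontiguousarray(im),cv2.COLOR_RGB2HSV); m=cv2.inRange(h,(5,190,100),(20,255,255))
        mm=np.zeros_like(m); mm[roi[1]:roi[3],roi[0]:roi[2]]=1; m*=mm
        k,l,s,ce=cv2.connectedComponentsWithStats(m)
        print(n,[(s[i].tolist(),np.round(ce[i],1).tolist()) for i in range(1,k) if s[i,4]>12])
```

```text
scene []
scene []
side []
side []
```

Run:
```python
from h import *
for n,roi in(("scene",(195,170,285,245)),("side",(225,160,315,210))):
    a=cv2.imread(f"pics/{n}0.png")[:,:,::-1]; b=camera(n)["img"]
    for im in(a,b):
        r,g,bl=[im[:,:,i].astype(int) for i in range(3)]
        m=((r-bl>110)&(r-g>60)&(g>40)).astype(np.uint8)
        mm=np.zeros_like(m); mm[roi[1]:roi[3],roi[0]:roi[2]]=1; m*=mm
        k,l,s,ce=cv2.connectedComponentsWithStats(m)
        print(n,[(s[i].tolist(),np.round(ce[i],1).tolist()) for i in range(1,k) if s[i,4]>8])
    save({"img":np.hstack([a[roi[1]:roi[3],roi[0]:roi[2]],b[roi[1]:roi[3],roi[0]:roi[2]]])},f"cmp_{n}.png",(0,0,180,75 if n=="scene" else 50,4))
```

```text
scene [([230, 196, 12, 10, 41], [235.4, 200.3]), ([226, 220, 7, 6, 18], [228.9, 222.6]), ([252, 223, 9, 7, 17], [255.8, 226.1])]
scene [([231, 196, 11, 10, 37], [235.7, 200.1]), ([226, 220, 7, 6, 19], [228.9, 222.5]), ([252, 223, 9, 7, 17], [255.8, 226.1])]
side [([267, 168, 5, 12, 40], [268.8, 173.4]), ([301, 184, 3, 7, 11], [301.8, 187.4])]
side [([267, 169, 5, 11, 38], [268.8, 173.8]), ([234, 178, 3, 5, 11], [234.8, 179.9]), ([301, 184, 3, 7, 13], [302.0, 187.0])]
```

View pics/cmp_scene.png

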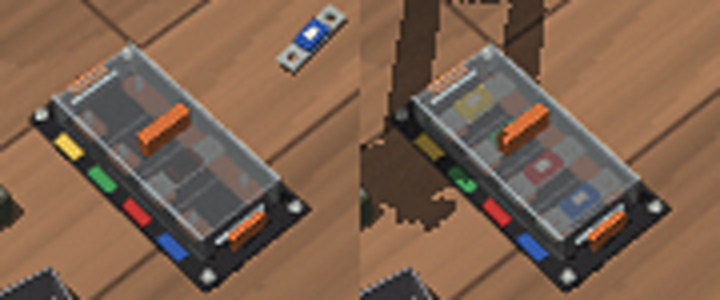

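View pics/cmp_side.png

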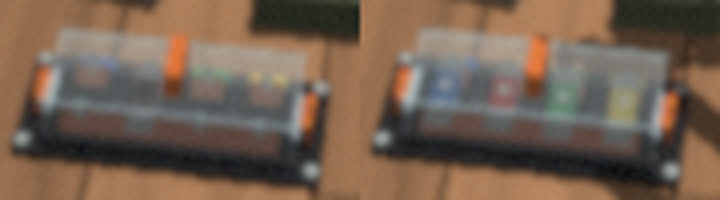

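The rib matches its opening position to within 0.5 px in both views, so the cover is home. Handing in.

```bash
python3 -c "
from bench import *
print(finish_job())"
```

```text
the job is handed in; nothing more can be done
None
```

The whole job was carried out and handed in at about 59 s on the robot's clock. The hand-in reports no verdict.

**What I did:** I turned the selector from green to off and laid the cover on the bench. The blown fuse went into the scrap bin. I then fitted the blue, red, green and yellow fuses to the ways with their own tags, pressed the cover back on, and turned the selector to green.

**Last checks:**
- **Fuses:** the overhead picture shows all four on both studs. Each one bottomed on its seats at the expected height, within 0.3 mm.
- **Cover:** both ends touch at 47 mm above the bench, which is the home height. The grip rib is within 0.5 px of its opening position in both fixed views.
- **Selector:** the pointer is at the green dot.
- **Blown fuse:** it is lying in the bin.
- **Tin, spanner, headlamp and carton:** they look untouched in the pictures; I did not measure their positions.

**What disagreed or went wrong:**
- **Red fuse:** it first landed on a stud top at about 10 N, roughly 3.5 mm off. I lifted it, shifted it and it seated on the second try.
- **Cover pressing:** the wrist force reached about 25 N with the gripper 4 mm above where it should have stopped. I first took that as one end not snapped. Touching both ends afterwards showed the cover already home; the grip had most likely slipped on the rib. That checking put up to 11 N more on the cover.

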